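# Load sample vials into the reader and latch its push-push tray

## Task

Load the vial reader: stand each of the two dark-capped sample vials in a well of its own in the slid-out tray, then push the tray in until its push-push catch takes hold, let go and make sure that it stays in. Keep the vials upright, and leave the other bottles standing where they are.

Things in the scene. Friction and masses are not known exactly. Their poses are not given: they have to be found in the camera images.
- vial_1_mid (a point): clear glass sample vial with a dark grey screw cap, upright, 29 mm in diameter, 74 mm tall (the grippable cylinder ends 66 mm above its underside), about 40 g. This point is its centre, 37 mm above its underside; z is its upward axis. It starts on a shallow steel tray (3 mm floor, 14 mm rim) in the row nearest to the robot, among other bottles.
- vial_2_mid (a point): the second vial, like the first: clear glass sample vial with a dark grey screw cap, upright, 29 mm in diameter, 74 mm tall (the grippable cylinder ends 66 mm above its underside), about 40 g. This point is its centre, 37 mm above its underside; z is its upward axis
- well_left (a point): left well of the tray: round hole 34 mm across, 18 mm deep, 3 mm chamfer. Point: centre of its floor, where a vial's underside rests; moves with the tray. x points into the reader, y to its left, z up. The wells lie 75 mm apart along y. The tray's front panel rises 56 mm above the worktop, 35 mm in front of the well's centre.
- well_right (a point): right well of the tray: round hole 34 mm across, 18 mm deep, 3 mm chamfer. Point: centre of its floor, where a vial's underside rests; moves with the tray. x points into the reader, y to its left, z up. With the tray out the point is 26 mm in front of the reader's face, which is solid from 94 to 150 mm above the point: an upright gripper strikes it, one leaning back 30 degrees clears it.
- press_pad (a point): black ribbed pad centred on the tray's front panel (184 mm wide, 12 to 56 mm above the worktop), 35 mm up. x: the way to push, z up. Tray out: 72 mm in front of the reader's face; latched: flush; inner stop: 8 mm inside. The reader is fixed, 150 mm deep, 230 wide, 200 tall, solid above 113 mm, so push with fingertips tilted 30 to 45 degrees, gripper leaning back to the robot
- tray (a joint): slide of the tray in m: 0 fully out, grows as pushed in, 0.080 at the inner stop. A spring drives it out (3 N when out, 5 N when in; 8 N or so gets it past the catch). Push-push catch: pushed past 0.0785, practically to the stop, and let go, it springs back to 0.071 and stays latched; let go short of that it comes out again; a second push to the stop releases it
- red_dropper: white drop bottle with a red cap, 29 mm in diameter, 86 mm tall, not to be disturbed; in the row with the vials. Origin: centre of its underside
- spout_bottle: plain white spout bottle, 38 mm in diameter, 192 mm tall, not to be disturbed; in the row with the vials. Origin: centre of its underside
- blue_label_bottle: white spout bottle with a blue band, 42 mm in diameter, 196 mm tall, not to be disturbed; behind the vials. Origin: centre of its underside
- collar_bottle: white spout bottle with a wide collar, 47 mm in diameter, 192 mm tall, not to be disturbed; behind the vials. Origin: centre of its underside
- dark_bottle: dark amber medicine bottle with a white cap and a white and green label, 46 mm in diameter, 129 mm tall, not to be disturbed; behind the vials. Origin: centre of its underside
Not all that is in view belongs to the job. Leave any yellow look-alike of the part that bears vial_1_mid alone.

How it is judged:
On the way, in this order (a step that is already met when the one before it is completed fails the run):
1. both vials stand in the wells, one in each, while the tray is still out (((horizontal distance between vial_1_mid and well_left below 0.006 m and z of vial_1_mid in the frame of well_left between 0.032 and 0.042 m and angle between each of vial_1_mid, vial_2_mid's own z axis and vertical below 0.12 rad and horizontal distance between vial_2_mid and well_right below 0.006 m and z of vial_2_mid in the frame of well_right between 0.032 and 0.042 m) or (horizontal distance between vial_1_mid and well_right below 0.006 m and z of vial_1_mid in the frame of well_right between 0.032 and 0.042 m and angle between each of vial_1_mid, vial_2_mid's own z axis and vertical below 0.12 rad and horizontal distance between vial_2_mid and well_left below 0.006 m and z of vial_2_mid in the frame of well_left between 0.032 and 0.042 m)) and value of joint tray below 0.01 m), for 0.3 s.
2. the tray is pushed in past its catch (value of joint tray above 0.0775 m).
At the end, for the whole second after the job is handed in: the tray is held by its catch (slide between 68 and 74.5 mm, at rest) with nothing touching it; one vial stands upright in each well (within 6 mm of its centre, on its floor, within 7 degrees of upright); the five other bottles stand upright within 40 mm of where they were (((horizontal distance between vial_1_mid and well_left below 0.006 m and z of vial_1_mid in the frame of well_left between 0.032 and 0.042 m and angle between each of vial_1_mid, vial_2_mid's own z axis and vertical below 0.12 rad and horizontal distance between vial_2_mid and well_right below 0.006 m and z of vial_2_mid in the frame of well_right between 0.032 and 0.042 m) or (horizontal distance between vial_1_mid and well_right below 0.006 m and z of vial_1_mid in the frame of well_right between 0.032 and 0.042 m and angle between each of vial_1_mid, vial_2_mid's own z axis and vertical below 0.12 rad and horizontal distance between vial_2_mid and well_left below 0.006 m and z of vial_2_mid in the frame of well_left between 0.032 and 0.042 m)) and value of joint tray between 0.068 and 0.0745 m and velocity of joint tray between -0.005 and 0.005 m/s and angle between each of red_dropper, spout_bottle, blue_label_bottle, collar_bottle, dark_bottle's own z axis and vertical below 0.2 rad and distance of each of red_dropper, spout_bottle, blue_label_bottle, collar_bottle, dark_bottle from where it was at the start of the episode below 0.04 m).
It fails at once if a vial is tipped by more than 40 degrees (angle between any of vial_1_mid, vial_2_mid's own z axis and vertical above 0.7 rad).
It fails at once if one of the other bottles is knocked over or shifted by more than 40 mm (angle between any of red_dropper, spout_bottle, blue_label_bottle, collar_bottle, dark_bottle's own z axis and vertical above 0.6 rad or distance of any of red_dropper, spout_bottle, blue_label_bottle, collar_bottle, dark_bottle from where it was at the start of the episode above 0.04 m).
It also fails if it takes over 72 s, if anything falls off the work surface, if the arm or the gripper's body presses on something with over 40 N, if the wrist force passes 120 N, or if a joint passes its speed limit or range.

## Robot

A 6-joint arm with a two-finger parallel gripper is mounted at the origin on a cart in front of the work surface, level with it; the furniture and walls round the work are solid. World frame = base frame: x ahead of the robot, y to its left, z up, the work surface at z = 0. Lengths are in m, angles in rad, forces in N, time in s.
With the tool pointing down it reaches from about 0.35 to 0.975 m from the base axis. Payload 4.9 kg.
Tool frame: the origin (TCP) lies at the very end of the fingers, on their centre line; the grasp point (between the pads) lies manip.grip_point_offset behind it (manip.grip_point_offset is the distance from the TCP to the grasp point, in m); z points along the fingers, y is the direction in which the jaws open and shut (so a half turn about z gives the same grasp; the last joint's range is limited). The gripper opens to 85 mm and grips with 20 to 120 N. Pads are 22 mm wide; open, the fingers measure 114 mm over their backs; the gripper's body (76 mm by 85 mm) begins 54 mm behind the grasp point. The pads swing forward as they close: fully open they stand 13 mm farther back than shut.
Start: joints at [1.081, 0.053, 1.613, -0, 1.476, -0.119], TCP at [0.226, 0.583, 0.231] pointing down, gripper open.
Joint ranges: [-3.01, 3.01], [-1.01, 2.22], [0.06, 2.58], [-1.02, 4.17], [0.09, 2.62], [-3.14, 3.14]. Speed limits (rad/s): [2.57, 2.57, 3.14, 3.14, 3.14, 3.14].

## Interface

Orientations are given as a unit quaternion [w, x, y, z].
In Python, from plant import status, grab_frame, camera_params, ticket, boxes_of, outline_of, manip gives the robot as it stands. The module is installed in compiled form; this text tells all that it offers.
- The arm moves only by the tool play_rows, never from a script. Its argument "deltas" is a list of rows, each a list of 2 entries, a list of its own where there are three numbers: the shift along the world's x, y, z in m, then the turn about the world's z in rad. A call has 1 to 5 rows; each row is the pose to reach, as a shift and turn from the pose commanded when the call began; what a row does not reach only later rows make up. A row lasts 1/8 s, in which the tool goes at most 62.5 mm and 10.7 degrees, less where a joint would pass 70% of its speed; a pose out of reach is approached as far as the arm can. A call with a gripper value outside its range is refused whole. "grip" is the opening, from -1 (shut) to 1 (fully open), set as the call begins (left out, the last holds). The fingers move at their own pace and stop on an object; the grip force is fixed at half the most. Time passes only in rows, so rows that repeat a pose let the fingers close. It gives the time, the measured TCP pose, the force and the opening at its end, in the units of the state.
- status.state(): the state, without advancing time (a new reading comes with each control period).
- grab_frame(name): name is "side" or "top"; returns (picture, depth): 400x640x3 uint8, blue, green, red; 400x640 float32, m along the optical axis (not along the pixel's ray), 0 where there is no reading.
- camera_params(name): a dict with "mtx" (3x3 intrinsics, pixels), "distortion" ([k1, k2, p1, p2, k3] as OpenCV has them; the pictures are not rectified), "world_from_camera" (4x4, takes a point from camera to world coordinates). Camera axes: x right, y up, looking along -z (the intrinsics and any distortion apply to the point x, -y, -z); pixel columns grow to the right and rows downward; lengths in m; the calibration is good to about 2 mm. A picture is of the moment at which its call begins. camera_params takes no time and is no camera call.
- ticket.job_done(): hands the job in, once; it reports no verdict.
Trained networks look in the newest picture that a camera, given by its name, has taken for a name from the list of things; names that differ only in an ending like _2 or _b are one class to them, and where a whole thing is asked for, a point or a joint stands for the part that bears it (a point fixed in the world has none). Each returns a list of dicts, best first, with "confidence" (0 to 1); they miss things now and then, are a little off and sometimes report something else, mostly with a low value. They report only what shows in the picture. A call takes as long as a camera call. They do not tell look-alikes from the thing itself.
- boxes_of(camera, name): "box" ([left, top, right, bottom] in pixels, round what is visible of it).
- outline_of(camera, name): "region" (400x640 bool, what is visible of it) and "box" ([left, top, right, bottom] in pixels, round what is visible of it).
The state is a dict: "time": time; "joint_pos": joint angles; "joint_vel": joint speeds; "joint_efforts": joint torques, N m; "tool_pos": TCP position; "tool_rot": TCP orientation; "contact_force": force on the tool from outside, world axes, zero at the start; "ft_torque": the same for the moment, N m; "gripper_width": opening from 0.0 (shut) to 1.0 (fully open).
Only numpy, scipy, OpenCV 4.12 (cv2) and the standard library are available. Lean on these libraries where they do the work, as an engineer would, in place of code of your own. Each camera call takes 0.05 s, during which the arm holds its last target.

## Working session

There is one attempt and no reset: what is moved stays moved. The work goes in short steps, Python scripts to look and compute and a tool call to move; the robot and the scene stay as the last step left them, time stands still between calls to the robot, and variables do not carry over. Pictures are saved under pics/ and viewed, and the job is handed in when it is done.

Besides the shell and the picture viewer there is one more tool, called as name(argument=value, ...) on one line, values as JSON. play_rows: Moves the arm, as the interface text tells. Its arguments: {"type":"object","properties":{"deltas":{"type":"array"},"grip":{"type":"number"}},"required":["deltas"]}

```bash
mkdir -p pics; cat > h.py <<'E'
import numpy as np, cv2
from plant import status, grab_frame, camera_params, ticket, boxes_of, outline_of, manip
def pts(name,depth):
    c=camera_params(name);K=np.array(c["mtx"],float);D=np.array(c["distortion"],float);T=np.array(c["world_from_camera"])
    h,w=depth.shape;u,v=np.meshgrid(np.arange(w),np.arange(h))
    n=cv2.undistortPoints(np.stack([u,v],-1).reshape(-1,1,2).astype(np.float64),K,D).reshape(h,w,2)
    P=np.stack([n[...,0]*depth,-n[...,1]*depth,-depth,np.ones_like(depth)],-1)@T.T
    P=P[...,:3];P[depth<=0]=np.nan
    return P
def proj(name,X):
    c=camera_params(name);T=np.linalg.inv(np.array(c["world_from_camera"]))
    X=np.atleast_2d(X);p=(np.c_[X,np.ones(len(X))]@T.T)[:,:3]*[1,-1,-1]
    return cv2.projectPoints(p,np.zeros(3),np.zeros(3),np.array(c["mtx"],float),np.array(c["distortion"],float))[0][:,0]
E
python3 - <<'E'
from h import *
for n in("side","top"):
    im,d=grab_frame(n);cv2.imwrite(f"pics/{n}0.png",im);np.save(f"{n}0.npy",d)
    print(n,np.round(camera_params(n)["world_from_camera"],3).tolist(),np.round(camera_params(n)["mtx"],1).tolist())
print(status.state());print([ (a,getattr(manip,a)) for a in dir(manip) if a[0]!='_'])
E
```

```text
side [[-0.998, 0.031, -0.055, 0.522], [-0.061, -0.679, 0.732, 0.868], [-0.014, 0.734, 0.679, 0.775], [0.0, 0.0, 0.0, 1.0]] [[461.4, 0.0, 317.2], [0.0, 461.4, 184.5], [0.0, 0.0, 1.0]]
top [[0.029, 0.99, -0.141, 0.399], [-1.0, 0.029, -0.003, 0.083], [0.001, 0.141, 0.99, 1.489], [0.0, 0.0, 0.0, 1.0]] [[515.4, 0.0, 313.9], [0.0, 515.4, 198.0], [0.0, 0.0, 1.0]]
{'time': 0.1, 'joint_pos': array([ 1.08102134e+00,  5.33058939e-02,  1.61414950e+00, -2.58754474e-06,
        1.47601674e+00, -1.18958702e-01]), 'joint_vel': array([ 4.36660346e-04,  9.37036812e-06, -2.84371556e-03, -2.69851979e-04,
       -2.44010352e-04, -1.63406797e-03]), 'joint_efforts': array([-5.53008449e-04, -3.94905388e+01, -3.71362889e+01, -1.69517662e-04,
        3.91708381e-03, -1.40602546e-05]), 'tool_pos': array([0.22619369, 0.58202688, 0.23018093]), 'tool_rot': array([-2.80399874e-04,  1.84347492e-01,  9.82860681e-01, -8.96928192e-04]), 'contact_force': array([ 0.29272874, -0.37041156, -0.10697427]), 'ft_torque': array([-0.03220385, -0.0238511 , -0.00591216]), 'gripper_width': 0.9985704142810523}
[('IKError', <class 'plant.IKError'>), ('grip_point_offset', 0.0187)]
```

View pics/side0.png

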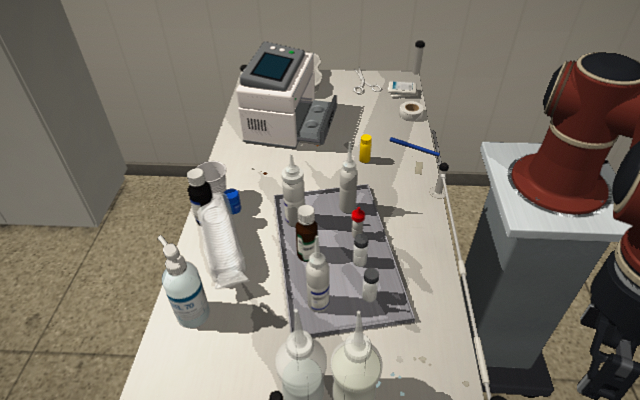

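View pics/top0.png

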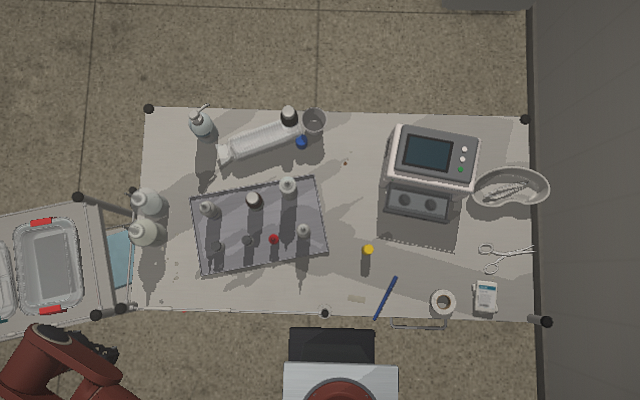

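```bash
python3 - <<'E'
from h import *
D={n:np.load(f"{n}0.npy") for n in("side","top")}
for n in D:
    P=pts(n,D[n])
    for t in("vial_1_mid","well_left","press_pad","tray","red_dropper","spout_bottle","blue_label_bottle","collar_bottle","dark_bottle"):
        for o in outline_of(n,t)[:4]:
            m=o["region"];q=P[m];q=q[~np.isnan(q[:,0])]
            if len(q)==0: continue
            print(n,t,round(o["confidence"],2),np.round(o["box"]).tolist(),"med",np.round(np.median(q,0),3),"p2",np.round(np.percentile(q,3,axis=0),3),"p98",np.round(np.percentile(q,97,axis=0),3))
for n,b in(("side",(330,170,410,330)),("side",(230,40,350,160)),("top",(370,110,490,260)),("top",(180,160,340,290))):
    im=cv2.imread(f"pics/{n}0.png");x0,y0,x1,y1=b
    s=min(780/(x1-x0),590/(y1-y0));cv2.imwrite(f"pics/crop_{n}_{x0}.png",cv2.resize(im[y0:y1,x0:x1],None,fx=s,fy=s,interpolation=cv2.INTER_CUBIC))
E
```

```text
side vial_1_mid 0.78 [353.0, 232.0, 369.0, 270.0] med [0.483 0.279 0.054] p2 [0.469 0.257 0.005] p98 [0.496 0.283 0.079]
side vial_1_mid 0.71 [361.0, 134.0, 370.0, 163.0] med [ 0.468 -0.057  0.046] p2 [ 0.454 -0.075  0.004] p98 [ 0.481 -0.051  0.075]
side well_left 0.98 [296.0, 95.0, 331.0, 146.0] med [ 0.607 -0.197  0.035] p2 [ 0.554 -0.3    0.017] p98 [ 0.657 -0.113  0.057]
side press_pad 0.77 [295.0, 93.0, 338.0, 144.0] med [ 0.607 -0.197  0.035] p2 [ 0.554 -0.299  0.017] p98 [ 0.657 -0.113  0.057]
side tray 0.94 [294.0, 99.0, 335.0, 140.0] med [ 0.607 -0.194  0.035] p2 [ 0.556 -0.298  0.017] p98 [ 0.658 -0.113  0.057]
side red_dropper 0.7 [293.0, 94.0, 336.0, 141.0] med [ 0.606 -0.197  0.034] p2 [ 0.554 -0.299  0.016] p98 [ 0.657 -0.113  0.057]
side red_dropper 0.65 [350.0, 208.0, 366.0, 234.0] med [0.489 0.203 0.054] p2 [0.477 0.154 0.005] p98 [0.5   0.209 0.085]
side spout_bottle 0.6 [341.0, 144.0, 357.0, 213.0] med [0.51  0.127 0.09 ] p2 [0.493 0.113 0.01 ] p98 [0.526 0.133 0.168]
side blue_label_bottle 0.67 [305.0, 237.0, 331.0, 312.0] med [0.561 0.386 0.097] p2 [0.543 0.351 
[... 1070 characters left out ...]
 212.0] med [0.582 0.249 0.093] p2 [0.567 0.233 0.003] p98 [0.605 0.269 0.134]
top spout_bottle 0.76 [297.0, 223.0, 309.0, 242.0] med [0.502 0.113 0.127] p2 [0.488 0.097 0.027] p98 [0.522 0.13  0.175]
top blue_label_bottle 0.5 [204.0, 204.0, 224.0, 221.0] med [0.554 0.364 0.119] p2 [0.539 0.354 0.011] p98 [0.575 0.385 0.178]
top collar_bottle 0.62 [280.0, 178.0, 299.0, 200.0] med [0.616 0.158 0.145] p2 [0.601 0.138 0.007] p98 [0.642 0.18  0.17 ]
top dark_bottle 0.59 [383.0, 182.0, 455.0, 221.0] med [ 0.601 -0.206  0.033] p2 [ 0.553 -0.293  0.013] p98 [ 0.65  -0.121  0.057]
top dark_bottle 0.58 [244.0, 195.0, 264.0, 214.0] med [0.583 0.249 0.096] p2 [0.567 0.233 0.018] p98 [0.603 0.269 0.134]
```

View pics/crop_side_330.png

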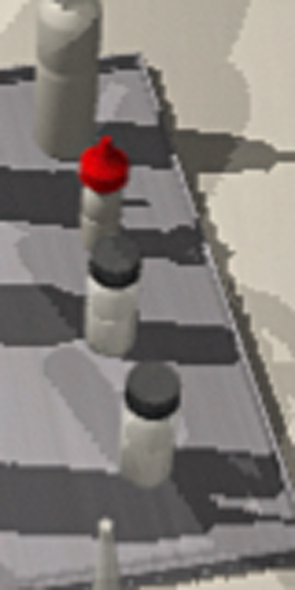

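View pics/crop_side_230.png

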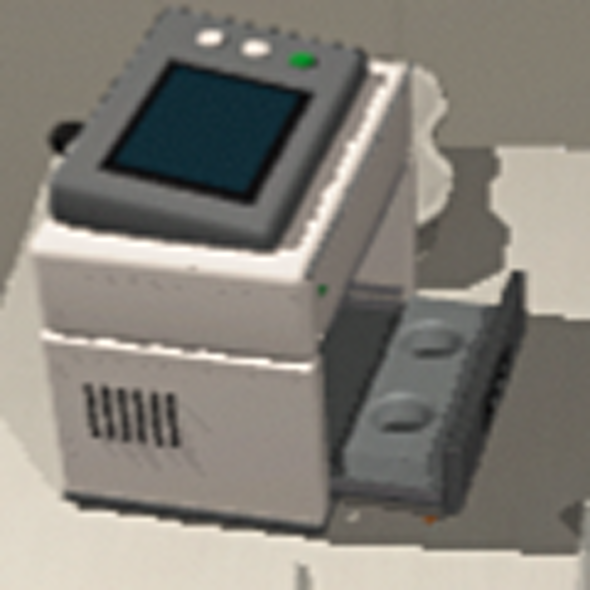

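View pics/crop_top_370.png

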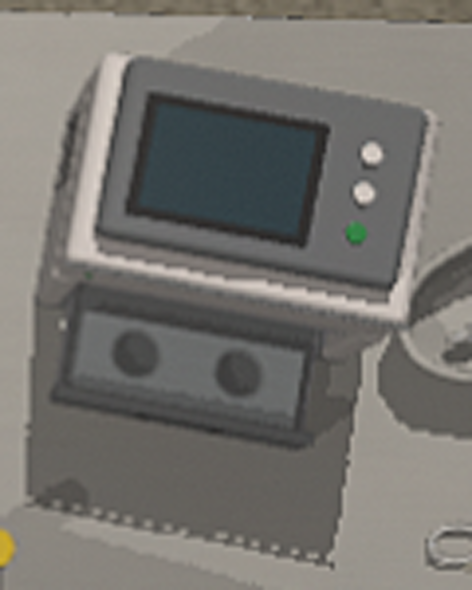

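View pics/crop_top_180.png

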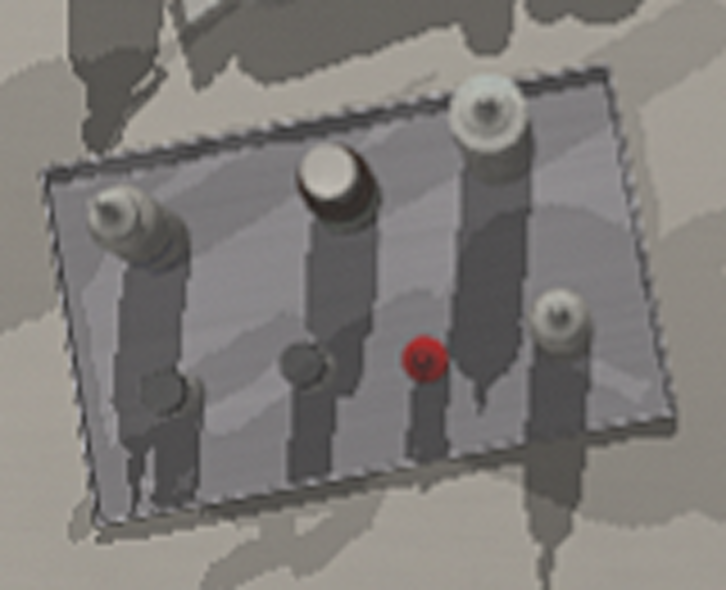

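```bash
python3 - <<'E'
from h import *
for n in("side","top"):
    d=np.load(f"{n}0.npy");P=pts(n,d);np.save(f"P_{n}.npy",P)
    # caps: points z .070-.082 in x .44-.53, y .24-.42
    m=(P[...,2]>.073)&(P[...,2]<.084)&(P[...,0]>.43)&(P[...,0]<.52)&(P[...,1]>.22)&(P[...,1]<.40)
    k,l,s,c=cv2.connectedComponentsWithStats(m.astype(np.uint8))
    for i in range(1,k):
        if s[i,4]>15:
            q=P[l==i];lo,hi=np.percentile(q,2,axis=0),np.percentile(q,98,axis=0)
            print(n,s[i],c[i].round(1),"mid",((lo+hi)/2).round(4),"ext",(hi-lo).round(3), "medz",np.median(q[:,2]).round(4))
    # deck of tray
    R=(P[...,0]>.53)&(P[...,0]<.68)&(P[...,1]<-.09)&(P[...,1]>-.33)
    z=P[R][:,2];h,e=np.histogram(z,bins=np.arange(0,.2,.003));print(n,[(round(e[i],3),int(h[i])) for i in range(len(h)) if h[i]>15])
E
```

```text
side [355 234  14  12 128] [361.1 239.1] mid [0.4825 0.2696 0.0768] ext [0.024 0.026 0.006] medz 0.0772
side [364 268  15  13 153] [371.1 273.8] mid [0.4643 0.3522 0.0768] ext [0.023 0.025 0.006] medz 0.0773
side [(np.float64(0.0), 578), (np.float64(0.003), 62), (np.float64(0.012), 22), (np.float64(0.015), 88), (np.float64(0.018), 291), (np.float64(0.021), 157), (np.float64(0.024), 95), (np.float64(0.027), 74), (np.float64(0.03), 79), (np.float64(0.033), 143), (np.float64(0.036), 394), (np.float64(0.039), 98), (np.float64(0.042), 43), (np.float64(0.045), 46), (np.float64(0.048), 34), (np.float64(0.051), 44), (np.float64(0.054), 107), (np.float64(0.057), 63), (np.float64(0.06), 24), (np.float64(0.063), 20), (np.float64(0.066), 20), (np.float64(0.069), 20), (np.float64(0.072), 19), (np.float64(0.078), 17), (np.float64(0.081), 17), (np.float64(0.084), 21), (np.float64(0.093), 21), (np.float64(0.102), 22), (np.float64(0.108), 16), (np.float64(0.111), 22), (np.float64(0.117), 18), (np.float64(0.12), 36), (np.float64(0.123), 37), (np.float64(0.126), 33), (np.float64(0.129), 33), (np.float6
[... 1136 characters left out ...]
.float64(0.051), 78), (np.float64(0.054), 80), (np.float64(0.057), 46), (np.float64(0.117), 22), (np.float64(0.12), 38), (np.float64(0.123), 35), (np.float64(0.126), 26), (np.float64(0.129), 25), (np.float64(0.132), 27), (np.float64(0.135), 23), (np.float64(0.138), 23), (np.float64(0.141), 26), (np.float64(0.144), 24), (np.float64(0.147), 32), (np.float64(0.15), 20), (np.float64(0.153), 18), (np.float64(0.156), 34), (np.float64(0.159), 37), (np.float64(0.162), 130), (np.float64(0.165), 317), (np.float64(0.168), 295), (np.float64(0.171), 100), (np.float64(0.174), 41), (np.float64(0.177), 89), (np.float64(0.18), 218), (np.float64(0.183), 225), (np.float64(0.186), 204), (np.float64(0.189), 88)]
```

```bash
python3 - <<'E'
from h import *
for n in("side","top"):
    P=np.load(f"P_{n}.npy")
    # panel top: z .052-.060 ; fit line to midpoints -> rect
    R=(P[...,0]>.50)&(P[...,0]<.68)&(P[...,1]<-.08)&(P[...,1]>-.34)
    m=R&(P[...,2]>.0525)&(P[...,2]<.06)
    k,l,s,c=cv2.connectedComponentsWithStats(m.astype(np.uint8),connectivity=8)
    i=1+np.argmax(s[1:,4]);q=P[l==i]
    vx,vy,x0,y0=cv2.fitLine(q[:,:2].astype(np.float32),cv2.DIST_HUBER,0,.01,.01).ravel()
    if vy<0: vx,vy=-vx,-vy
    yaw=np.arctan2(-vx,vy); t=(q[:,:2]-[x0,y0])@[vx,vy]
    X=np.array([np.cos(yaw),np.sin(yaw)]);Y=np.array([-X[1],X[0]])
    print(n,"panel n",len(q),"yaw deg",np.degrees(yaw).round(2),"span",(t.max()-t.min()).round(4),"mid",(np.array([x0,y0])+(t.max()+t.min())/2*Y).round(4),"z",np.median(q[:,2]))
    mid=np.array([x0,y0])+(t.max()+t.min())/2*Y
    F=np.einsum('ijk,lk->ijl',P[...,:2]-mid,np.array([X,Y])); L=np.dstack([F,P[...,2]])
    np.save(f"L_{n}.npy",L)
    a=(abs(L[...,1])<.11)&(L[...,0]>-.02)&(L[...,0]<.14)&(L[...,2]>.1)
    for z0 in np.arange(.1,.2,.006):
        b=a&(L[...,2]>z0)&(L[...,2]<=z0+.006)
        if b.sum()>5: print("  z",z0.round(3),int(b.sum()),"x pct",np.percentile(L[b][:,0],[2,20,50,80]).round(4))
    b=(abs(L[...,1])<.085)&(L[...,0]>.008)&(L[...,0]<.06)
    # wells: points below deck level
    w=b&(L[...,2]<.031)&(L[...,2]>.012)
    k,l,s,c=cv2.connectedComponentsWithStats(w.astype(np.uint8))
    for i in range(1,k):
        if s[i,4]>12:
            q=L[l==i];print("  well",s[i],"px",c[i].round(1),"lo",q.min(0).round(4),"hi",q.max(0).round(4),"mid",((q.max(0)+q.min(0))/2).round(4))
E
```

```text
side panel n 146 yaw deg -9.5 span 0.1804 mid [ 0.566 -0.2  ] z 0.05601222174069631
  z 0.1 17 x pct [0.0669 0.0677 0.0726 0.1061]
  z 0.106 11 x pct [0.0669 0.0681 0.071  0.1095]
  z 0.112 31 x pct [0.0666 0.0685 0.0904 0.1222]
  z 0.118 50 x pct [0.0653 0.0658 0.0669 0.0692]
  z 0.124 52 x pct [0.0646 0.0666 0.067  0.0675]
  z 0.13 51 x pct [0.0661 0.0667 0.0672 0.0679]
  z 0.136 46 x pct [0.066  0.0668 0.0672 0.0675]
  z 0.142 50 x pct [0.0659 0.0666 0.0672 0.0677]
  z 0.148 48 x pct [0.0656 0.0669 0.0671 0.0676]
  z 0.154 58 x pct [0.0662 0.0668 0.0672 0.0676]
  z 0.16 71 x pct [0.0663 0.0671 0.0679 0.0888]
  z 0.166 463 x pct [0.0664 0.0723 0.0805 0.0889]
  z 0.172 92 x pct [0.073  0.0878 0.0896 0.1216]
  z 0.178 169 x pct [0.0876 0.0892 0.0922 0.1029]
  z 0.184 481 x pct [0.0914 0.0994 0.1094 0.1208]
  z 0.19 244 x pct [0.1125 0.122  0.1297 0.136 ]
  well [312 107  12   6  49] px [317.4 109.7] lo [ 0.027  -0.0597  0.017 ] hi [ 0.0576 -0.0388  0.0309] mid [ 0.0423 -0.0493  0.024 ]
  well [306 122  12   6  54] px [311.6 124.7] lo [0.0286 0.0146 0.0168] hi [0.0572 0.0346 0.0304] m
[... 712 characters left out ...]
97 0.089 ]
  z 0.166 564 x pct [0.068  0.0731 0.0807 0.0885]
  z 0.172 120 x pct [0.0686 0.086  0.0905 0.0973]
  z 0.178 413 x pct [0.0895 0.0931 0.1    0.1102]
  z 0.184 806 x pct [0.0941 0.1053 0.1168 0.1297]
  z 0.19 285 x pct [0.1036 0.1193 0.1296 0.136 ]
  z 0.196 8 x pct [0.1183 0.1355 0.1379 0.1392]
  well [399 194  13  13 107] px [404.9 200.1] lo [0.0223 0.0262 0.0129] hi [0.0577 0.062  0.0309] mid [0.04   0.0441 0.0219]
  well [425 198  13  14 111] px [431.  204.5] lo [ 0.0238 -0.0475  0.012 ] hi [ 0.0592 -0.0122  0.0309] mid [ 0.0415 -0.0299  0.0214]
  well [444 201   6  19  54] px [446.8 209.6] lo [ 0.0094 -0.0836  0.0126] hi [ 0.06   -0.0649  0.0301] mid [ 0.0347 -0.0742  0.0213]
```

```bash
python3 - <<'E'
from h import *
yaw=np.radians(-9.53);X=np.array([np.cos(yaw),np.sin(yaw)]);Y=np.array([-X[1],X[0]]);M=np.array([X,Y])
for n in("side","top"):
    P=np.load(f"P_{n}.npy");L=np.dstack([np.einsum('ijk,lk->ijl',P[...,:2],M),P[...,2]])
    a=(P[...,0]>.5)&(P[...,0]<.85)&(P[...,1]<-.03)&(P[...,1]>-.42)
    top=a&(L[...,2]>.163)&(L[...,2]<.173)
    q=L[top];print(n,"shell top n",len(q),"x",np.percentile(q[:,0],[1,3,99]).round(4),"y",np.percentile(q[:,1],[.5,1,99,99.5]).round(4), "z med",np.median(q[:,2]).round(4))
    f=a&(L[...,2]>.12)&(L[...,2]<.158)&(L[...,1]<-.02);q=L[f]
    xm=np.median(q[(q[:,0]<np.percentile(q[:,0],5)+.006)][:,0]);ff=q[abs(q[:,0]-xm)<.005];print("   face x",xm.round(4),"y",np.percentile(ff[:,1],[.5,1,99,99.5]).round(4))
    p=a&(L[...,2]>.0525)&(L[...,2]<.06);q=L[p];q=q[abs(q[:,0]-np.median(q[:,0]))<.02];print("   panel top x",np.percentile(q[:,0],[1,5,50,95]).round(4),"y",np.percentile(q[:,1],[0,1,99,100]).round(4))
    dk=a&(L[...,2]>.033)&(L[...,2]<.040)&(L[...,0]>.59)&(L[...,0]<.67);q=L[dk]
    print("   deck z",np.median(q[:,2]).round(4),"x",np.percentile(q[:,0],[1,99]).round(4),"y",np.percentile(q[:,1],[1,99]).round(4))
    fr=a&(L[...,2]>.02)&(L[...,2]<.045)&(L[...,0]<.60)&(L[...,0]>.57);q=L[fr];print("   front x",len(q),np.percentile(q[:,0],[5,50]).round(4) if len(q) else 0)
E
```

```text
side shell top n 761 x [0.6573 0.6583 0.8021] y [-0.2145 -0.2095  0.0111  0.0116] z med 0.1687
   face x 0.6583 y [-0.2069 -0.2058 -0.0219 -0.0215]Traceback (most recent call last):
  File "<stdin>", line 10, in <module>
    return _quantile_unchecked(
        a, q, axis, out, overwrite_input, method, keepdims, weights)
    return _ureduce(a,
                    func=_quantile_ureduce_func,
    ...<5 lines>...
                    overwrite_input=overwrite_input,
                    method=method)
    r = func(a, **kwargs)
    result = _quantile(arr,
                       quantiles=q,
    ...<2 lines>...
                       out=out,
                       weights=wgt)
    slices_having_nans = np.isnan(arr[-1, ...])
                                  ~~~^^^^^^^^^
IndexError: index -1 is out of bounds for axis 0 with size 0
```

```bash
python3 - <<'E'
from h import *
yaw=np.radians(-9.53);X=np.array([np.cos(yaw),np.sin(yaw)]);Y=np.array([-X[1],X[0]]);M=np.array([X,Y])
for n in("side","top"):
    P=np.load(f"P_{n}.npy");L=np.dstack([np.einsum('ijk,lk->ijl',P[...,:2],M),P[...,2]])
    a=(L[...,0]>.56)&(L[...,0]<.82)&(L[...,1]<.03)&(L[...,1]>-.24)
    def r(t,m):
        q=L[m]
        print(n,t,len(q),*( ["x",np.percentile(q[:,0],[1,5,50,95,99]).round(4),"y",np.percentile(q[:,1],[0,1,99,100]).round(4),"mid",((np.percentile(q[:,1],1)+np.percentile(q[:,1],99))/2).round(4)] if len(q) else []))
    r("shell",a&(L[...,2]>.163)&(L[...,2]<.173))
    r("face",a&(L[...,2]>.12)&(L[...,2]<.158)&(abs(L[...,0]-.659)<.008)&(L[...,1]<.0))
    r("panel",a&(L[...,2]>.0525)&(L[...,2]<.06)&(L[...,0]<.61))
    r("deck",a&(L[...,2]>.034)&(L[...,2]<.040)&(L[...,0]>.601)&(L[...,0]<.65))
    r("front",a&(L[...,2]>.02)&(L[...,2]<.045)&(L[...,0]<.597))
    # holes by image in each side: deck-plane rectification
    im=cv2.imread(f"pics/{n}0.png")
    g=0.0005;xs=np.arange(.57,.67,g);ys=np.arange(.02,-.23,-g)
    XX,YY=np.meshgrid(xs,ys,indexing='ij')
    W=np.stack([XX*X[0]+YY*Y[0],XX*X[1]+YY*Y[1],np.full_like(XX,.037)],-1).reshape(-1,3)
    uv=proj(n,W).reshape(XX.shape+(2,)).astype(np.float32)
    o=cv2.remap(im,uv[...,0],uv[...,1],cv2.INTER_CUBIC)[::-1]
    o=cv2.resize(o,None,fx=1.5,fy=1.5)
    # ticks
    for k in range(0,11):
        y=int((.67-(.57+.01*k))/g*1.5);cv2.line(o,(0,y),(8,y),(0,0,255),1)
    for k in range(0,26):
        x=int((.01*k)/g*1.5);cv2.line(o,(x,0),(x,8),(0,0,255),1)
    cv2.imwrite(f"pics/rect_{n}.png",o)
E
```

```text
side shell 761 x [0.6573 0.6587 0.6781 0.7889 0.8021] y [-0.2188 -0.2095  0.0111  0.0143] mid -0.0992
side face 282 x [0.6564 0.6569 0.6583 0.6593 0.6596] y [-0.2084 -0.2057 -0.0015 -0.0004] mid -0.1036
side panel 146 x [0.5864 0.5868 0.5913 0.596  0.5967] y [-0.1938 -0.1927 -0.0141 -0.0134] mid -0.1034
side deck 426 x [0.6026 0.6041 0.6233 0.6479 0.6493] y [-0.1878 -0.1829 -0.0233 -0.0217] mid -0.1031
side front 116 x [0.5849 0.5854 0.5871 0.5961 0.5967] y [-0.1869 -0.1846 -0.0115 -0.0113] mid -0.0981
top shell 1094 x [0.6576 0.6591 0.6755 0.7859 0.8012] y [-0.218  -0.2163  0.0077  0.0101] mid -0.1043
top face 304 x [0.6543 0.6553 0.6585 0.6598 0.6603] y [-0.2156 -0.2122 -0.0036 -0.0004] mid -0.1079
top panel 164 x [0.5844 0.585  0.5899 0.5938 0.5946] y [-0.1963 -0.1934 -0.0132 -0.0124] mid -0.1033
top deck 440 x [0.6015 0.6029 0.6222 0.6483 0.6498] y [-0.1857 -0.1838 -0.0269 -0.0248] mid -0.1054
top front 88 x [0.5828 0.5832 0.5848 0.5879 0.5959] y [-0.195  -0.1938 -0.0121 -0.0118] mid -0.103
```

View pics/rect_side.png

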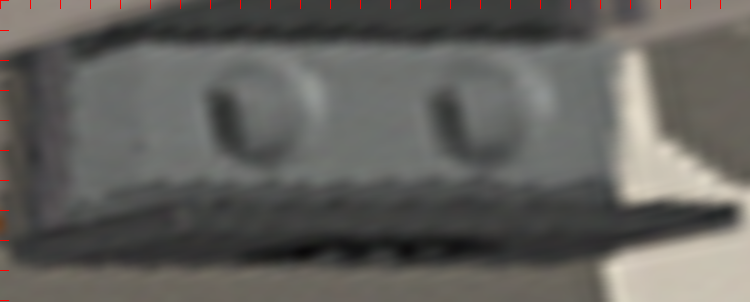

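View pics/rect_top.png

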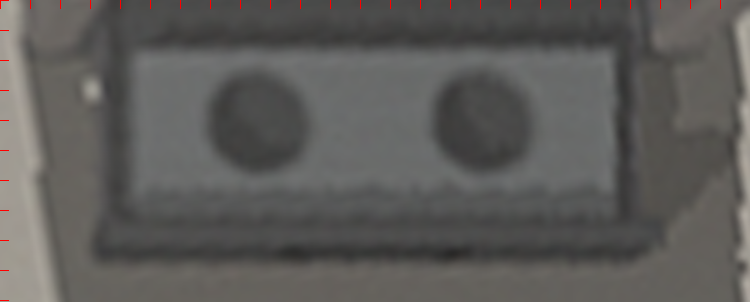

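Candidates in the side view are the dark-capped vials at (361,250) and (371,287), the yellow look-alike at (366,148), and the red dropper at (358,220). In the close crop both chosen vials show clear glass and dark grey caps. I'll start with the end vial at about (0.463, 0.352). The moves can't tilt the tool, so I'll use a high grip, which keeps the gripper body above the reader's 0.168 m shell.

play_rows(deltas=[[[0.04,-0.04,0.03],0.1],[[0.08,-0.08,0.05],0.204],[[0.12,-0.12,0.05],0.204],[[0.16,-0.16,0.05],0.204],[[0.2,-0.2,0.05],0.204]], grip=0.3)

```text
time: 1.62
tool_pos: [0.4276, 0.3811, 0.2816]
tool_rot: [0.0, 0.083, 0.997, 0.0]
contact_force: [0.1, 0.4, -0.0]
gripper_width: 0.651
```

play_rows(deltas=[[[0.032,-0.03,0],0],[[0.032,-0.03,-0.05],0],[[0.032,-0.03,-0.1],0],[[0.032,-0.03,-0.13],0],[[0.032,-0.03,-0.13],0]])

```text
time: 2.25
tool_pos: [0.4566, 0.3513, 0.148]
tool_rot: [-0.003, 0.083, 0.997, -0.002]
contact_force: [0.7, -0.5, 0.9]
gripper_width: 0.647
```

```bash
cat > snap.py <<'E'
from h import *
import sys
tag=sys.argv[1]
for n in("side","top"):
    im,d=grab_frame(n);cv2.imwrite(f"pics/{n}{tag}.png",im);np.save(f"{n}{tag}.npy",d)
s=status.state();print({k:np.round(s[k],4).tolist() for k in("time","tool_pos","tool_rot","contact_force","gripper_width","joint_pos")})
def crop(n,c,r,tag2):
    im=cv2.imread(f"pics/{n}{tag}.png");x0,y0=max(c[0]-r,0),max(c[1]-r,0);o=im[y0:c[1]+r,x0:c[0]+r]
    return cv2.resize(o,(390,390),interpolation=cv2.INTER_CUBIC)
a=[int(v) for v in sys.argv[2:]]
cv2.imwrite(f"pics/pair{tag}.png",np.hstack([crop("side",a[0:2],a[4],""),crop("top",a[2:4],a[4],"")]))
E
python3 snap.py 1 371 270 220 240 60
```

```text
{'time': 2.35, 'tool_pos': [0.459, 0.3529, 0.1526], 'tool_rot': [0.0006, 0.0833, 0.9965, 0.0004], 'contact_force': [0.305, 0.2734, 0.0702], 'gripper_width': 0.6447, 'joint_pos': [0.5269, 0.0043, 1.7967, 0.0, 1.3391, -0.8772]}
```

View pics/pair1.png

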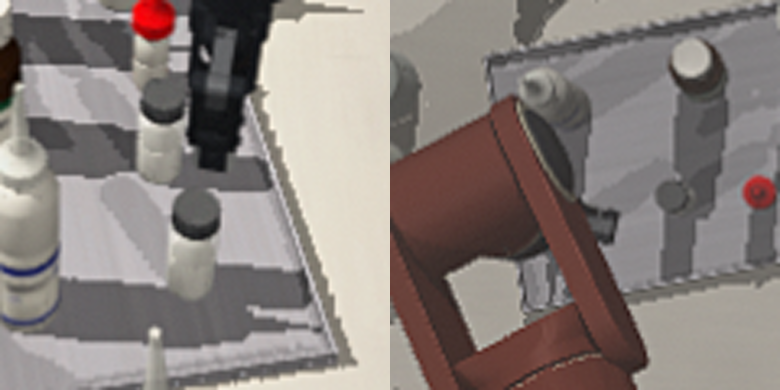

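play_rows(deltas=[[[0,0,-0.04],0],[[0,0,-0.07],0],[[0,0,-0.09],0],[[0,0,-0.09],0],[[0,0,-0.09],0]])

```text
time: 2.98
tool_pos: [0.4597, 0.3533, 0.0633]
tool_rot: [0.001, 0.083, 0.997, 0.001]
contact_force: [-0.4, 0.3, 0.8]
gripper_width: 0.651
```

play_rows(deltas=[[[0,0,0],0],[[0,0,0],0],[[0,0,0],0],[[0,0,0],0],[[0,0,0],0]], grip=-0.6)

```text
time: 3.6
tool_pos: [0.4596, 0.3532, 0.0632]
tool_rot: [0.001, 0.083, 0.997, 0.001]
contact_force: [-0.7, 0.4, 5.4]
gripper_width: 0.294
```

```bash
python3 snap.py 2 371 270 220 240 60
```

```text
{'time': 3.7, 'tool_pos': [0.4596, 0.3532, 0.0632], 'tool_rot': [0.0013, 0.0833, 0.9965, 0.0009], 'contact_force': [-0.1291, 0.4923, 5.2057], 'gripper_width': 0.296, 'joint_pos': [0.5269, 0.1073, 1.8514, 0.0, 1.1798, -0.8772]}
```

View pics/pair2.png

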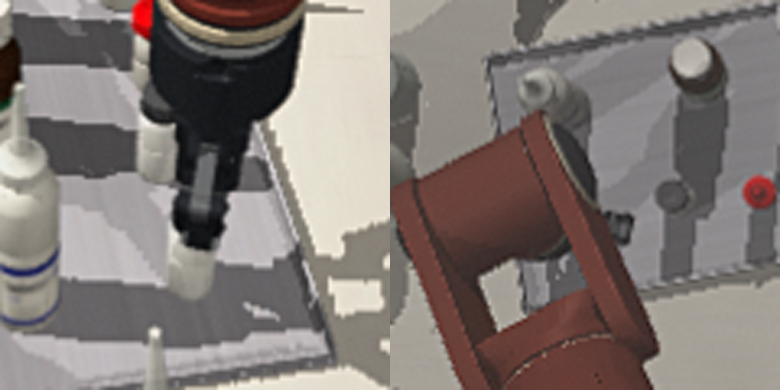

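play_rows(deltas=[[[0,0,0.01],0],[[0,0,0.02],0],[[0,0,0.03],0],[[0,0,0.03],0],[[0,0,0.03],0]])

```text
time: 4.32
tool_pos: [0.4583, 0.3524, 0.0911]
tool_rot: [-0.0, 0.083, 0.997, -0.0]
contact_force: [-0.0, -0.3, -0.7]
gripper_width: 0.296
```

```bash
python3 snap.py 3 371 270 220 240 60
```

```text
{'time': 4.425, 'tool_pos': [0.4581, 0.3523, 0.0908], 'tool_rot': [-0.0004, 0.0833, 0.9965, -0.0003], 'contact_force': [0.0719, 0.101, -1.6061], 'gripper_width': 0.2958, 'joint_pos': [0.5269, 0.0705, 1.8393, -0.0, 1.2327, -0.8771]}
```

View pics/pair3.png

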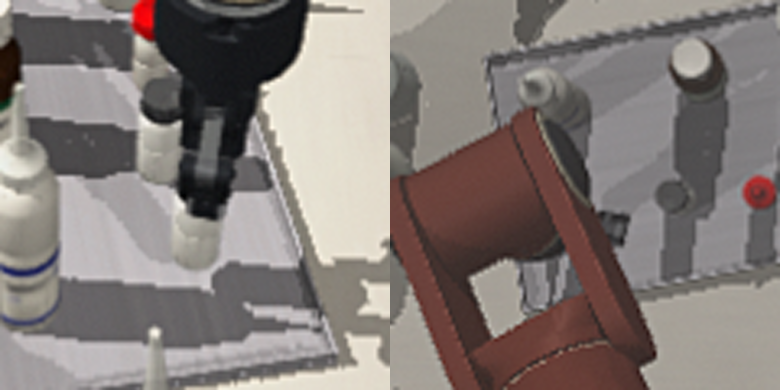

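```bash
cat > vial.py <<'E'
from h import *
import sys
tag=sys.argv[1];cx,cy,zmax=[float(v) for v in sys.argv[2:5]];n=sys.argv[5] if len(sys.argv)>5 else "side"
P=pts(n,np.load(f"{n}{tag}.npy"))
m=(np.hypot(P[...,0]-cx,P[...,1]-cy)<.035)&(P[...,2]<zmax)&(P[...,2]>zmax-.085)
cam=np.array(camera_params(n)["world_from_camera"])[:3,3]
for z in np.arange(zmax-.085,zmax,.005):
    q=P[m&(P[...,2]>z)&(P[...,2]<=z+.005)]
    if len(q)>5: print(z.round(4),len(q),"x",np.percentile(q[:,0],[3,50,97]).round(4),"xmid",q[:,0][[q[:,0].argmin(),q[:,0].argmax()]].mean().round(4),"ymax",np.percentile(q[:,1],[50,97]).round(4))
E
python3 vial.py 3 .463 .353 .095
```

```text
0.03 6 x [0.4494 0.4559 0.4707] xmid 0.4603 ymax [0.3609 0.3622]
0.035 26 x [0.4513 0.4674 0.4774] xmid 0.4644 ymax [0.3621 0.3655]
0.04 25 x [0.4497 0.463  0.4764] xmid 0.4636 ymax [0.3617 0.3648]
0.045 24 x [0.4514 0.4652 0.4761] xmid 0.4631 ymax [0.3622 0.365 ]
0.05 23 x [0.4518 0.4638 0.4764] xmid 0.4635 ymax [0.3626 0.3652]
0.055 22 x [0.4501 0.4639 0.4767] xmid 0.4629 ymax [0.362  0.3644]
0.06 27 x [0.4533 0.468  0.4769] xmid 0.4651 ymax [0.3619 0.3646]
0.065 22 x [0.4498 0.4646 0.4772] xmid 0.4634 ymax [0.3623 0.365 ]
0.07 26 x [0.4521 0.4666 0.4774] xmid 0.4648 ymax [0.3618 0.3653]
0.075 27 x [0.4556 0.4653 0.4765] xmid 0.4661 ymax [0.3632 0.3651]
0.08 15 x [0.4592 0.469  0.4763] xmid 0.4674 ymax [0.3626 0.3646]
0.085 10 x [0.4717 0.4747 0.4765] xmid 0.4739 ymax [0.357  0.3625]
0.09 9 x [0.4577 0.475  0.4768] xmid 0.4653 ymax [0.3566 0.3692]
```

play_rows(deltas=[[[0,0,0.05],0],[[0,0,0.1],0],[[-0.02,0,0.15],0],[[-0.04,0,0.19],0],[[-0.04,-0.04,0.19],0]])

```text
time: 5.05
tool_pos: [0.419, 0.3143, 0.2861]
tool_rot: [0.003, 0.081, 0.997, 0.002]
contact_force: [0.9, -1.0, -0.1]
gripper_width: 0.297
```

play_rows(deltas=[[[0,-0.05,0],0],[[0,-0.1,0],0],[[0,-0.15,0],0],[[0,-0.2,0],0],[[0,-0.25,0],0]])

```text
time: 5.68
tool_pos: [0.418, 0.061, 0.2809]
tool_rot: [-0.0, 0.083, 0.997, -0.0]
contact_force: [-0.1, 0.2, -1.0]
gripper_width: 0.296
```

play_rows(deltas=[[[0,-0.05,0],0],[[0,-0.1,0],0],[[0,-0.15,0],0],[[0.04,-0.2,0],0],[[0.08,-0.25,0],0]])

```text
time: 6.3
tool_pos: [0.4971, -0.187, 0.2813]
tool_rot: [0.0, 0.084, 0.996, 0.0]
contact_force: [1.0, 0.9, 0.5]
gripper_width: 0.293
```

play_rows(deltas=[[[0.02,-0.01,0],0],[[0.02,-0.01,0],0]])

```text
time: 6.55
tool_pos: [0.5168, -0.1958, 0.2801]
tool_rot: [-0.001, 0.084, 0.996, 0.001]
contact_force: [-0.1, 0.3, -0.5]
gripper_width: 0.298
```

play_rows(deltas=[[[0.03,-0.02,-0.02],0],[[0.06,-0.035,-0.05],0],[[0.076,-0.045,-0.08],0],[[0.076,-0.045,-0.1],0],[[0.076,-0.045,-0.1],0]])

```text
time: 7.18
tool_pos: [0.5907, -0.2386, 0.1791]
tool_rot: [-0.002, 0.083, 0.997, 0.001]
contact_force: [-1.1, -0.5, -0.5]
gripper_width: 0.297
```

```bash
python3 snap.py 4 310 100 420 190 60; python3 vial.py 4 .6 -.244 .19;python3 vial.py 4 .6 -.244 .19 top
```

```text
{'time': 7.275, 'tool_pos': [0.5923, -0.2396, 0.1825], 'tool_rot': [0.0005, 0.0831, 0.9965, -0.0002], 'contact_force': [-0.0693, 0.3321, 0.1934], 'gripper_width': 0.2992, 'joint_pos': [-0.5008, 0.1176, 1.6264, -0.0, 1.3963, -1.9053]}
0.12 23 x [0.5826 0.6052 0.6282] xmid 0.6053 ymax [-0.2334 -0.2255]
0.125 27 x [0.5829 0.602  0.6289] xmid 0.605 ymax [-0.2302 -0.2246]
0.13 25 x [0.5808 0.5966 0.6278] xmid 0.6049 ymax [-0.2296 -0.2228]
0.135 25 x [0.5824 0.5989 0.6291] xmid 0.605 ymax [-0.2307 -0.222 ]
0.14 27 x [0.5809 0.6017 0.627 ] xmid 0.604 ymax [-0.2311 -0.2238]
0.145 26 x [0.5825 0.6004 0.6287] xmid 0.6049 ymax [-0.2318 -0.2251]
0.15 24 x [0.5807 0.5976 0.6287] xmid 0.6047 ymax [-0.2301 -0.2238]
0.155 22 x [0.5809 0.5988 0.6286] xmid 0.6047 ymax [-0.2321 -0.2235]
0.16 30 x [0.5808 0.5988 0.6289] xmid 0.6058 ymax [-0.2318 -0.2238]
0.165 40 x [0.5836 0.6227 0.6325] xmid 0.6073 ymax [-0.235  -0.2245]
0.17 28 x [0.5807 0.5947 0.6275] xmid 0.6074 ymax [-0.2305 -0.2234]
0.18 18 x [0.5776 0.5889 0.6067] xmid 0.5917 ymax [-0.2254 -0.2196]
0.185 20 x [0.5763 0.5862 0.6049] xmid 0.5916 ymax [-0.2204 -0.2149]
```

View pics/pair4.png

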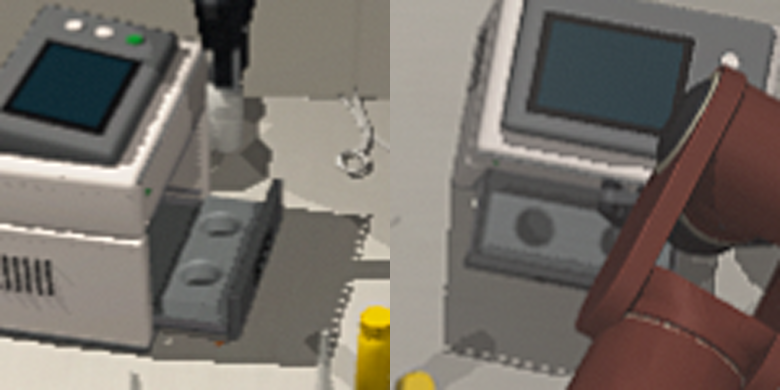

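```bash
cat > fitv.py <<'E'
from h import *
from scipy.optimize import least_squares
import sys
# fit circle r=.0145 to side-depth points between z0,z1 near (cx,cy)
def fit(n,tag,cx,cy,z0,z1,rad=.019,r=.0145):
    P=pts(n,np.load(f"{n}{tag}.npy"))
    m=(np.hypot(P[...,0]-cx,P[...,1]-cy)<rad)&(P[...,2]<z1)&(P[...,2]>z0)
    q=P[m][:,:2]
    s=least_squares(lambda p:np.hypot(q[:,0]-p[0],q[:,1]-p[1])-r,[cx,cy],loss='soft_l1',f_scale=.001)
    return s.x.round(4),len(q),np.sqrt(np.mean(s.fun**2)).round(4)
if __name__=="__main__":
    a=sys.argv; print(*fit(a[1],a[2],*[float(v) for v in a[3:7]]))
E
python3 - <<'E'
from fitv import *
for z0,z1 in((.035,.055),(.055,.075)):
  print(fit("side","3",.464,.352,z0,z1))
  print("init A/B",fit("side","0",.464,.352,z0-.03,z1-.03),fit("side","0",.482,.27,z0-.03,z1-.03))
for z0,z1 in((.125,.14),(.14,.16)):
  c=(.596,-.241)
  for _ in range(4):
    f=fit("side","4",*c,z0,z1,.018);c=f[0]
  print(f)
E
```

```text
(array([0.4632, 0.3498]), 98, np.float64(0.0008))
init A/B (array([0.4646, 0.3507]), 100, np.float64(0.0012)) (array([0.4821, 0.2683]), 95, np.float64(0.0015))
(array([0.4632, 0.3497]), 97, np.float64(0.0007))
init A/B (array([0.4644, 0.3506]), 91, np.float64(0.0007)) (array([0.4821, 0.2682]), 89, np.float64(0.0008))
(array([ 0.5947, -0.241 ]), 51, np.float64(0.0015))
(array([ 0.5944, -0.2407]), 70, np.float64(0.0018))
```

play_rows(deltas=[[[0.004,-0.003,0],0],[[0.004,-0.003,-0.03],0],[[0.004,-0.003,-0.05],0],[[0.004,-0.003,-0.07],0],[[0.004,-0.003,-0.077],0]])

```text
time: 7.9
tool_pos: [0.5957, -0.2427, 0.1024]
tool_rot: [-0.001, 0.083, 0.997, 0.001]
contact_force: [-0.3, -0.0, -0.9]
gripper_width: 0.296
```

```bash
python3 snap.py 5 318 105 415 200 36; python3 - <<'E'
from fitv import *
for z0,z1 in((.05,.07),(.07,.09)):
  c=(.6,-.244)
  for _ in range(4):
    f=fit("side","5",*c,z0,z1,.018);c=f[0]
  print(f, c[0]*.9862-c[1]*.1656, c[0]*.1656+c[1]*.9862)
E
```

```text
{'time': 8.0, 'tool_pos': [0.5961, -0.2428, 0.1032], 'tool_rot': [-0.0008, 0.0833, 0.9965, 0.0003], 'contact_force': [-0.1626, -0.1555, -0.3754], 'gripper_width': 0.2955, 'joint_pos': [-0.5024, 0.2033, 1.6697, -0.0, 1.2703, -1.9064]}
(array([ 0.5993, -0.2453]), 59, np.float64(0.0014)) 0.63165134 -0.14267077999999997
(array([ 0.5997, -0.2453]), 60, np.float64(0.0017)) 0.63204582 -0.14260454
```

View pics/pair5.png

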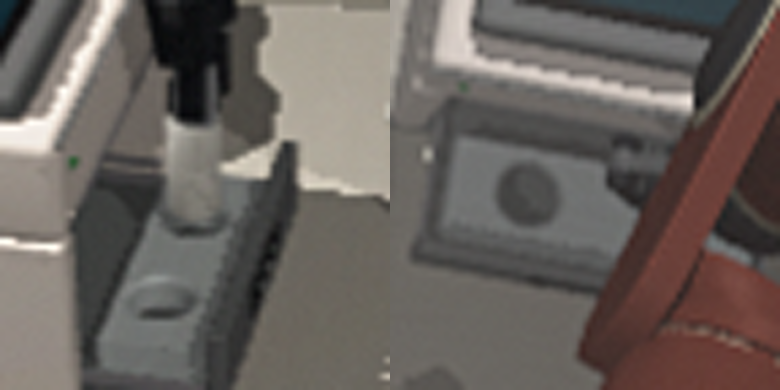

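play_rows(deltas=[[[0,0.001,-0.002],0],[[0,0.001,-0.004],0],[[0,0.001,-0.005],0],[[0,0.001,-0.005],0]])

```text
time: 8.5
tool_pos: [0.5966, -0.2421, 0.0994]
tool_rot: [0.0, 0.083, 0.997, -0.0]
contact_force: [-0.4, -0.0, -0.4]
gripper_width: 0.296
```

play_rows(deltas=[[[0,0,-0.001],0],[[0,0,-0.002],0],[[0,0,-0.003],0],[[0,0,-0.003],0]])

```text
time: 9.0
tool_pos: [0.5965, -0.2421, 0.0961]
tool_rot: [-0.0, 0.083, 0.997, 0.0]
contact_force: [-0.1, 0.2, 0.1]
gripper_width: 0.297
```

play_rows(deltas=[[[0,0,-0.001],0],[[0,0,-0.002],0],[[0,0,-0.002],0]])

```text
time: 9.38
tool_pos: [0.5965, -0.2421, 0.0941]
tool_rot: [-0.0, 0.083, 0.997, 0.0]
contact_force: [0.0, -0.2, -1.1]
gripper_width: 0.292
```

play_rows(deltas=[[[0,0,-0.001],0],[[0,0,-0.002],0],[[0,0,-0.003],0],[[0,0,-0.003],0]])

```text
time: 9.88
tool_pos: [0.5965, -0.2421, 0.0911]
tool_rot: [-0.0, 0.083, 0.997, 0.0]
contact_force: [0.5, -0.5, -0.3]
gripper_width: 0.297
```

play_rows(deltas=[[[0,0,-0.001],0],[[0,0,-0.002],0],[[0,0,-0.003],0],[[0,0,-0.003],0]])

```text
time: 10.38
tool_pos: [0.5965, -0.2421, 0.0881]
tool_rot: [-0.0, 0.083, 0.997, 0.0]
contact_force: [0.2, 0.2, -1.3]
gripper_width: 0.293
```

play_rows(deltas=[[[0,0,-0.001],0],[[0,0,-0.002],0],[[0,0,-0.003],0],[[0,0,-0.004],0],[[0,0,-0.004],0]])

```text
time: 11.0
tool_pos: [0.5965, -0.242, 0.0841]
tool_rot: [-0.0, 0.083, 0.997, 0.0]
contact_force: [-0.6, -0.1, -0.6]
gripper_width: 0.297
```

play_rows(deltas=[[[0,0,0],0],[[0,0,0],0],[[0,0,0],0],[[0,0,0],0]], grip=0.1)

```text
time: 11.5
tool_pos: [0.5966, -0.2421, 0.0844]
tool_rot: [0.0, 0.083, 0.997, -0.0]
contact_force: [0.6, -0.3, -0.3]
gripper_width: 0.551
```

play_rows(deltas=[[[0,0,0.03],0],[[0,0,0.07],0],[[0,0,0.11],0],[[-0.03,0.03,0.15],0],[[-0.06,0.06,0.19],0]])

```text
time: 12.12
tool_pos: [0.5358, -0.1816, 0.2755]
tool_rot: [0.0, 0.084, 0.997, 0.0]
contact_force: [0.8, -0.5, 0.8]
gripper_width: 0.55
```

```bash
python3 snap.py 6 318 105 415 200 40; python3 - <<'E'
from fitv import *
for z0,z1 in((.045,.06),(.06,.075)):
  c=(.6,-.244)
  for _ in range(4):
    f=fit("side","6",*c,z0,z1,.018);c=f[0]
  print(f, c[0]*.9862-c[1]*.1656, c[0]*.1656+c[1]*.9862)
P=pts("side",np.load("side6.npy"));q=P[np.hypot(P[...,0]-.6,P[...,1]+.244)<.016];print(np.percentile(q[:,2],[90,98]))
E
```

```text
{'time': 12.225, 'tool_pos': [0.5372, -0.1811, 0.2814], 'tool_rot': [0.0049, 0.0824, 0.9966, -0.0017], 'contact_force': [1.1681, -0.7546, 1.5374], 'gripper_width': 0.5498, 'joint_pos': [-0.4566, -0.1176, 1.6964, 0.0004, 1.5523, -1.8623]}
(array([ 0.6005, -0.2439]), 44, np.float64(0.0017)) 0.6326029400000001 -0.14109138
(array([ 0.6002, -0.2441]), 48, np.float64(0.0017)) 0.6323401999999999 -0.14133830000000003
[0.09355316 0.09524562]
```

View pics/pair6.png

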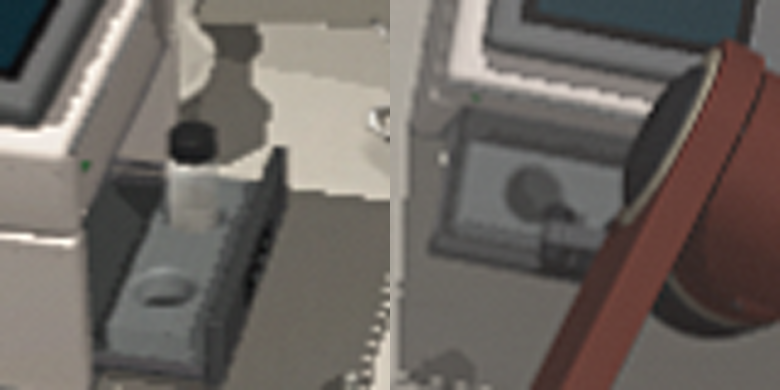

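play_rows(deltas=[[[-0.04,0.04,0],0],[[-0.08,0.08,0],0],[[-0.1,0.13,0],0],[[-0.1,0.18,0],0],[[-0.1,0.23,0],0]])

```text
time: 12.85
tool_pos: [0.4362, 0.0491, 0.2738]
tool_rot: [0.0, 0.084, 0.996, -0.0]
contact_force: [0.7, -0.1, -0.1]
gripper_width: 0.55
```

play_rows(deltas=[[[0,0.05,0],0],[[0,0.1,0],0],[[0,0.15,0],0],[[0.02,0.2,0],0],[[0.04,0.22,0],0]], grip=0.2)

```text
time: 13.48
tool_pos: [0.4766, 0.2703, 0.2733]
tool_rot: [-0.001, 0.082, 0.997, -0.0]
contact_force: [-0.2, -1.0, 0.1]
gripper_width: 0.602
```

play_rows(deltas=[[[0,0,-0.04],0],[[0,0,-0.08],0],[[0,0,-0.12],0],[[0,0,-0.12],0]])

```text
time: 13.98
tool_pos: [0.4738, 0.2666, 0.1494]
tool_rot: [-0.004, 0.083, 0.997, -0.002]
contact_force: [0.2, 0.2, 1.0]
gripper_width: 0.6
```

play_rows(deltas=[[[0,0,0],0],[[0,0,0],0]])

```text
time: 14.22
tool_pos: [0.478, 0.2684, 0.1569]
tool_rot: [0.002, 0.083, 0.997, 0.001]
contact_force: [0.1, -0.1, 0.1]
gripper_width: 0.608
```

```bash
python3 snap.py 7 361 245 245 240 60
```

```text
{'time': 14.325, 'tool_pos': [0.4777, 0.2683, 0.1564], 'tool_rot': [0.0016, 0.0833, 0.9965, 0.0008], 'contact_force': [-0.2071, -0.3375, -0.4761], 'gripper_width': 0.6007, 'joint_pos': [0.3759, -0.0755, 1.8676, 0.0, 1.346, -1.028]}
```

View pics/pair7.png

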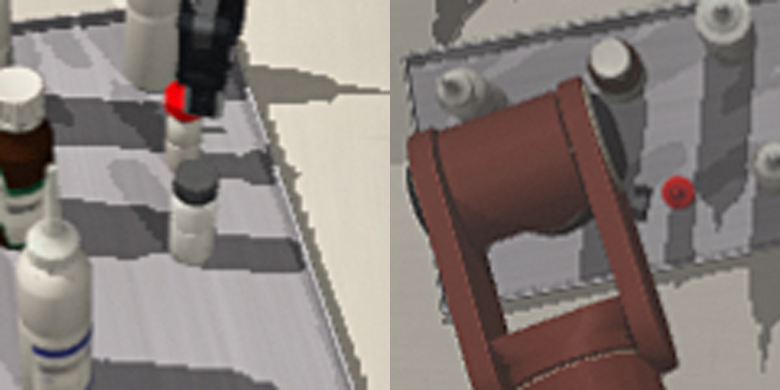

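play_rows(deltas=[[[-0.001,0.002,-0.03],0],[[-0.001,0.002,-0.06],0],[[-0.001,0.002,-0.08],0],[[-0.001,0.002,-0.093],0],[[-0.001,0.002,-0.093],0]])

```text
time: 14.95
tool_pos: [0.4752, 0.2698, 0.0607]
tool_rot: [-0.001, 0.083, 0.997, -0.0]
contact_force: [0.1, -0.1, -0.6]
gripper_width: 0.603
```

play_rows(deltas=[[[0,0,0],0],[[0,0,0],0],[[0,0,0],0],[[0,0,0],0],[[0,0,0],0]], grip=-0.6)

```text
time: 15.58
tool_pos: [0.4768, 0.2704, 0.0629]
tool_rot: [0.001, 0.083, 0.997, 0.001]
contact_force: [0.2, 0.2, 5.4]
gripper_width: 0.294
```

play_rows(deltas=[[[0,0,0.01],0],[[0,0,0.02],0],[[0,0,0.03],0],[[0,0,0.03],0]])

```text
time: 16.08
tool_pos: [0.4763, 0.2702, 0.0927]
tool_rot: [0.001, 0.083, 0.997, 0.001]
contact_force: [1.0, 1.6, -0.9]
gripper_width: 0.293
```

```bash
python3 snap.py 8 361 245 245 240 60;  python3 - <<'E'
from fitv import *
for z0,z1 in((.038,.055),(.055,.075)):
  print(fit("side","8",.481,.269,z0,z1))
P=pts("side",np.load("side8.npy"));q=P[np.hypot(P[...,0]-.481,P[...,1]-.269-.01)<.006];print(np.percentile(q[:,2],[0,2,5,10]))
E
```

```text
{'time': 16.175, 'tool_pos': [0.4755, 0.2699, 0.0914], 'tool_rot': [0.0, 0.0833, 0.9965, 0.0], 'contact_force': [0.1354, -0.0915, -0.3892], 'gripper_width': 0.2942, 'joint_pos': [0.3801, -0.0034, 1.914, 0.0, 1.2309, -1.0239]}
(array([0.482 , 0.2678]), 74, np.float64(0.0009))
(array([0.482 , 0.2676]), 102, np.float64(0.0008))
[0.00148338 0.00262725 0.00313191 0.00416798]
```

View pics/pair8.png

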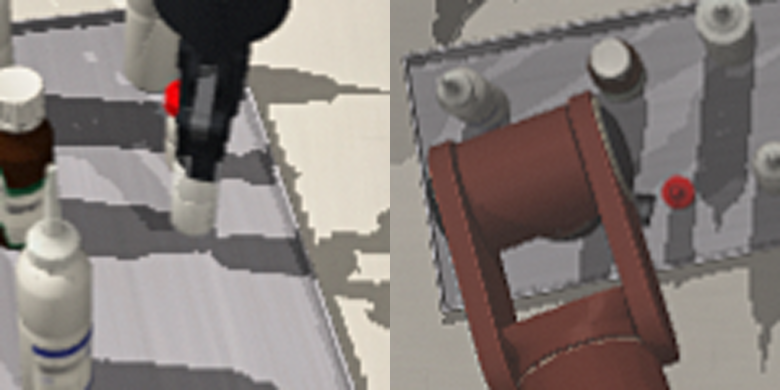

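play_rows(deltas=[[[0,0,0.05],0],[[0,0,0.1],0],[[-0.02,0,0.15],0],[[-0.05,0,0.19],0],[[-0.05,-0.04,0.19],0]])

```text
time: 16.8
tool_pos: [0.4258, 0.2315, 0.2858]
tool_rot: [0.003, 0.081, 0.997, 0.002]
contact_force: [1.3, 0.5, -0.6]
gripper_width: 0.296
```

play_rows(deltas=[[[0,-0.05,0],0],[[0,-0.1,0],0],[[0,-0.15,0],0],[[0,-0.2,0],0],[[0,-0.25,0],0]])

```text
time: 17.42
tool_pos: [0.425, -0.0216, 0.2808]
tool_rot: [-0.0, 0.083, 0.997, 0.0]
contact_force: [0.5, -0.9, -0.8]
gripper_width: 0.297
```

play_rows(deltas=[[[0.04,-0.04,0],0],[[0.08,-0.08,0],0],[[0.12,-0.12,0],0],[[0.15,-0.14,0],0],[[0.15,-0.14,0],0]])

```text
time: 18.05
tool_pos: [0.5762, -0.1614, 0.2794]
tool_rot: [-0.002, 0.084, 0.996, 0.0]
contact_force: [-1.2, 0.7, -0.1]
gripper_width: 0.297
```

```bash
python3 -c "
from h import *;s=status.state();print(s['time'],s['tool_pos'],s['contact_force'],s['joint_pos'])"
```

```text
18.05 [ 0.57618901 -0.16140229  0.2793734 ] [-1.22465769  0.73142939 -0.12889454] [-3.97407993e-01 -3.20936589e-02  1.61866424e+00 -7.70928657e-05
  1.55816947e+00 -1.79983076e+00]
```

play_rows(deltas=[[[0.02,-0.005,-0.02],0],[[0.032,-0.007,-0.06],0],[[0.032,-0.007,-0.1],0],[[0.032,-0.007,-0.13],0],[[0.032,-0.007,-0.15],0]])

```text
time: 18.68
tool_pos: [0.6061, -0.166, 0.1292]
tool_rot: [-0.001, 0.083, 0.997, 0.0]
contact_force: [0.6, -0.3, -0.6]
gripper_width: 0.3
```

play_rows(deltas=[[[0,0,-0.015],0],[[0,0,-0.025],0],[[0,0,-0.025],0]])

```text
time: 19.05
tool_pos: [0.6074, -0.167, 0.1061]
tool_rot: [-0.0, 0.083, 0.997, 0.0]
contact_force: [-0.8, 0.5, 0.0]
gripper_width: 0.296
```

```bash
python3 snap.py 9 312 118 405 200 36; python3 - <<'E'
from fitv import *
for z0,z1 in((.05,.07),(.07,.09)):
  c=(.612,-.169)
  for _ in range(4):
    f=fit("side","9",*c,z0,z1,.018);c=f[0]
  print(f, c[0]*.9862-c[1]*.1656, c[0]*.1656+c[1]*.9862)
E
```

```text
{'time': 19.15, 'tool_pos': [0.6082, -0.1674, 0.1073], 'tool_rot': [0.0008, 0.0833, 0.9965, -0.0003], 'contact_force': [-0.2736, -0.4322, -0.3877], 'gripper_width': 0.2957, 'joint_pos': [-0.3864, 0.1685, 1.702, -0.0, 1.2694, -1.7904]}
(array([ 0.6122, -0.1695]), 61, np.float64(0.0015)) 0.6318208399999999 -0.06578058
(array([ 0.612 , -0.1694]), 70, np.float64(0.0015)) 0.6316070399999999 -0.06571507999999998
```

View pics/pair9.png

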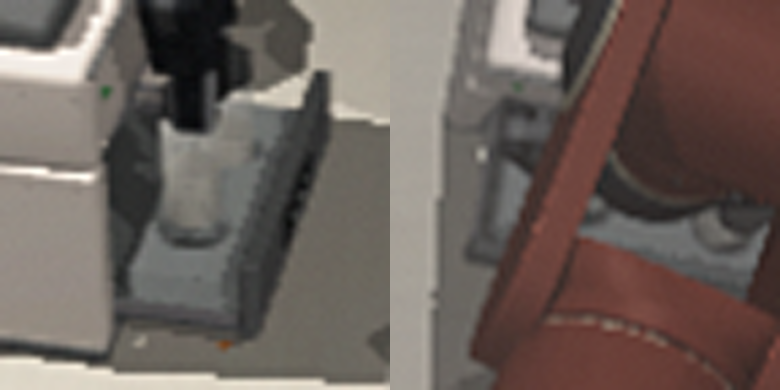

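play_rows(deltas=[[[0,-0.001,-0.004],0],[[0,-0.001,-0.008],0],[[0,-0.001,-0.011],0],[[0,-0.001,-0.012],0],[[0,-0.001,-0.012],0]])

```text
time: 19.77
tool_pos: [0.6075, -0.168, 0.0942]
tool_rot: [-0.0, 0.083, 0.997, 0.0]
contact_force: [0.9, -0.5, -0.2]
gripper_width: 0.298
```

play_rows(deltas=[[[0,0,-0.001],0],[[0,0,-0.002],0],[[0,0,-0.003],0],[[0,0,-0.003],0]])

```text
time: 20.27
tool_pos: [0.6075, -0.1681, 0.0912]
tool_rot: [-0.0, 0.083, 0.997, 0.0]
contact_force: [0.2, -0.0, 0.9]
gripper_width: 0.298
```

play_rows(deltas=[[[0,0,-0.001],0],[[0,0,-0.003],0],[[0,0,-0.005],0],[[0,0,-0.007],0],[[0,0,-0.007],0]])

```text
time: 20.9
tool_pos: [0.6074, -0.168, 0.084]
tool_rot: [-0.0, 0.083, 0.997, 0.0]
contact_force: [0.4, -0.2, -1.0]
gripper_width: 0.295
```

play_rows(deltas=[[[0,0,0],0],[[0,0,0],0],[[0,0,0],0],[[0,0,0],0]], grip=0.1)

```text
time: 21.4
tool_pos: [0.6076, -0.1681, 0.0844]
tool_rot: [0.0, 0.083, 0.997, -0.0]
contact_force: [0.2, -0.3, -0.2]
gripper_width: 0.545
```

play_rows(deltas=[[[0,0,0.03],0],[[0,0,0.07],0],[[0,0,0.11],0],[[-0.04,0,0.15],0],[[-0.1,0,0.16],0]])

```text
time: 22.02
tool_pos: [0.5086, -0.1689, 0.2486]
tool_rot: [0.003, 0.083, 0.997, -0.001]
contact_force: [-1.0, -0.7, 0.0]
gripper_width: 0.552
```

play_rows(deltas=[[[-0.05,0,0],-0.18],[[-0.1,0,0],-0.36],[[-0.13,0,0],-0.54],[[-0.13,0,0],-0.72],[[-0.13,0,0],-0.9]], grip=1)

```text
time: 22.65
tool_pos: [0.3772, -0.1682, 0.2446]
tool_rot: [0.001, 0.511, 0.859, -0.0]
contact_force: [0.4, 1.1, -0.2]
gripper_width: 1.0
```

```bash
python3 snap.py 10 312 115 415 200 40; python3 - <<'E'
from fitv import *
for n in("side","top"):
  P=pts(n,np.load(n+"10.npy"))
  for c0 in((.612,-.170),(.6,-.244)):
    c=c0
    for _ in range(4):
      f=fit(n,"10",*c,.045,.075,.018);c=f[0]
    q=P[np.hypot(P[...,0]-c0[0],P[...,1]-c0[1])<.016];t=q[q[:,2]>.088]
    print(n,f, c[0]*.9862-c[1]*.1656, c[0]*.1656+c[1]*.9862,np.percentile(q[:,2],[90,98]).round(4),((t.max(0)+t.min(0))/2).round(4))
E
```

```text
{'time': 22.75, 'tool_pos': [0.3774, -0.1681, 0.2445], 'tool_rot': [0.0003, 0.5084, 0.8611, -0.0], 'contact_force': [-0.3418, 0.279, 0.4213], 'gripper_width': 0.9978, 'joint_pos': [-0.5996, -0.501, 2.0591, -0.0, 1.5828, -1.1037]}
side (array([ 0.6122, -0.1706]), 100, np.float64(0.0018)) 0.6320029999999999 -0.06686539999999999 [0.0935 0.0954] [ 0.6122 -0.1684  0.0924]
side (array([ 0.5996, -0.244 ]), 78, np.float64(0.0018)) 0.63173192 -0.14133903999999997 [0.0941 0.096 ] [ 0.5994 -0.2419  0.0928]
top (array([ 0.6102, -0.1709]), 28, np.float64(0.0006)) 0.6300802799999999 -0.06749246 [0.0939 0.0962] [ 0.6105 -0.1704  0.0936]
top (array([ 0.5979, -0.2438]), 30, np.float64(0.0009)) 0.63002226 -0.14142332 [0.0946 0.0973] [ 0.5986 -0.2429  0.0937]
```

View pics/pair10.png

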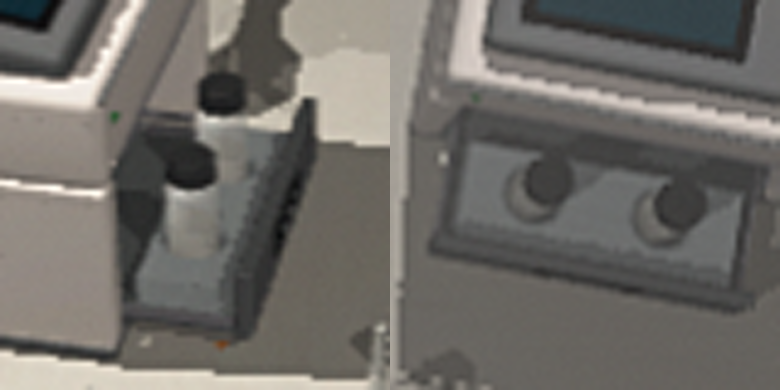

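```bash
python3 - <<'E'
from h import *
for n in("side",):
  P=pts(n,np.load(n+"8.npy"));c=np.array([.4755,.2699,.0914])
  D=P-c;r=np.hypot(D[...,0],D[...,1])
  for z in np.arange(0,.30,.02):
    m=(r<.085)&(D[...,2]>z)&(D[...,2]<z+.02)
    q=D[m]
    if len(q)>5: print(z.round(2),len(q),"x",np.percentile(q[:,0],[2,98]).round(3),"rmin",np.percentile(r[m],[5,50,95]).round(3))
E
```

```text
0.0 67 x [-0.013  0.02 ] rmin [0.018 0.021 0.026]
0.02 30 x [-0.005  0.013] rmin [0.021 0.025 0.027]
0.04 44 x [-0.011  0.02 ] rmin [0.021 0.043 0.048]
0.06 120 x [-0.012  0.021] rmin [0.018 0.026 0.056]
0.08 175 x [-0.014  0.022] rmin [0.022 0.05  0.064]
0.1 240 x [-0.015  0.022] rmin [0.02  0.04  0.061]
0.12 210 x [-0.031  0.035] rmin [0.034 0.036 0.038]
0.14 370 x [-0.034  0.037] rmin [0.035 0.036 0.038]
0.16 536 x [-0.034  0.036] rmin [0.029 0.035 0.037]
0.18 317 x [-0.033  0.034] rmin [0.03  0.035 0.037]
0.2 401 x [-0.031  0.036] rmin [0.032 0.034 0.037]
0.22 179 x [-0.014  0.035] rmin [0.032 0.034 0.038]
0.24 443 x [-0.067  0.038] rmin [0.03  0.057 0.069]
0.26 807 x [-0.078  0.054] rmin [0.042 0.065 0.081]
0.28 1425 x [-0.076  0.055] rmin [0.038 0.065 0.08 ]
```

```bash
python3 - <<'E'
from h import *
J=np.array([np.cos(np.radians(28.9)),np.sin(np.radians(28.9))]);N=np.array([-J[1],J[0]])
for n in("side","top"):
  P=pts(n,np.load(n+"10.npy"));c=np.array([.3774,-.1681,.2445])
  D=P-c;j=D[...,:2]@J;k=D[...,:2]@N
  for z in np.arange(-.02,.2,.01):
    m=(abs(j)<.09)&(abs(k)<.06)&(D[...,2]>z)&(D[...,2]<=z+.01)
    if m.sum()>3: print(n,z.round(2),m.sum(),"j",np.percentile(j[m],[1,99]).round(3),"k",np.percentile(k[m],[1,99]).round(3))
im=cv2.imread("pics/side10.png");u=proj("side",[[.3774,-.1681,.2445]])[0].astype(int);print(u)
x,y=u;cv2.imwrite("pics/grip10.png",cv2.resize(im[max(y-80,0):y+30,x-60:x+60],None,fx=5,fy=5,interpolation=cv2.INTER_CUBIC))
E
```

```text
side 0.01 25 j [-0.05   0.049] k [-0.01  0.01]
side 0.02 74 j [-0.056  0.056] k [-0.014  0.011]
side 0.03 72 j [-0.057  0.057] k [-0.011  0.011]
side 0.04 78 j [-0.057  0.057] k [-0.012  0.012]
side 0.05 69 j [-0.066  0.061] k [-0.011  0.012]
side 0.06 168 j [-0.074  0.074] k [-0.014  0.014]
side 0.07 202 j [-0.073  0.073] k [-0.015  0.017]
side 0.08 241 j [-0.07   0.072] k [-0.017  0.018]
side 0.09 198 j [-0.07   0.071] k [-0.013  0.02 ]
side 0.1 271 j [-0.069  0.07 ] k [-0.011  0.021]
side 0.11 275 j [-0.066  0.068] k [-0.014  0.014]
side 0.12 58 j [0.001 0.038] k [-0.009  0.036]
side 0.13 153 j [-0.023  0.038] k [-0.01   0.038]
side 0.14 59 j [-0.013  0.036] k [0.009 0.039]
top 0.02 5 j [-0.049  0.047] k [0.008 0.012]
top 0.03 6 j [-0.05   0.053] k [0.006 0.012]
top 0.05 21 j [-0.06   0.065] k [-0.003  0.013]
top 0.06 65 j [-0.073  0.071] k [-0.009  0.014]
top 0.07 43 j [-0.07  0.07] k [-0.01   0.017]
top 0.08 29 j [-0.072  0.069] k [-0.011  0.018]
top 0.09 21 j [-0.068  0.068] k [-0.011  0.013]
top 0.1 34 j [-0.061  0.067] k [-0.011  0.013]
top 0.11 129 j [-0.068  0.066] k [-0.011  0.014]
top 0.16 7 j [-0.025 -0.013] k [0.03  0.036]
top 0.17 12 j [-0.029 -0.006] k [0.025 0.037]
top 0.19 8 j [-0.022 -0.004] k [0.031 0.037]
[407  55]
```

View pics/grip10.png

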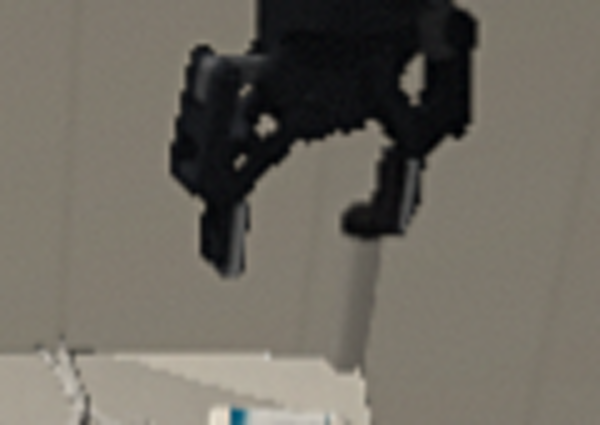

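play_rows(deltas=[[[0.03,-0.005,0],-0.18],[[0.06,-0.01,0],-0.36],[[0.101,-0.0174,-0.02],-0.54],[[0.101,-0.0174,-0.05],-0.671],[[0.101,-0.0174,-0.09],-0.671]], grip=1)

```text
time: 23.38
tool_pos: [0.4797, -0.1859, 0.1542]
tool_rot: [0.001, 0.763, 0.647, 0.0]
contact_force: [0.8, 0.2, 0.4]
gripper_width: 0.999
```

play_rows(deltas=[[[0,0,-0.04],0],[[0,0,-0.08],0],[[0,0,-0.11],0],[[0,0,-0.125],0],[[0,0,-0.125],0]])

```text
time: 24.0
tool_pos: [0.4781, -0.1852, 0.0285]
tool_rot: [-0.001, 0.763, 0.646, -0.0]
contact_force: [0.5, 0.2, 0.2]
gripper_width: 1.002
```

```bash
python3 snap.py 11 322 125 405 215 40; python3 - <<'E'
from h import *
s=status.state();c=s['tool_pos'];J=np.array([.9862,-.1656]);N=np.array([.1656,.9862]);print(c[:2]@J,c[:2]@N)
for n in("side",):
  P=pts(n,np.load(n+"11.npy"))
  D=P-c;j=D[...,:2]@J;k=D[...,:2]@N
  for z in np.arange(.0,.14,.006):
    m=(abs(j)<.082)&(abs(k)<.03)&(D[...,2]>z)&(D[...,2]<=z+.006)&(P[...,2]>.008)
    if m.sum()>3: print(n,z.round(3),m.sum(),"j",np.percentile(j[m],[1,99]).round(3),"k",np.percentile(k[m],[1,99]).round(3))
E
```

```text
{'time': 24.1, 'tool_pos': [0.4795, -0.186, 0.0306], 'tool_rot': [0.001, 0.7634, 0.646, 0.0004], 'contact_force': [0.4605, 0.0601, 0.4976], 'gripper_width': 0.9994, 'joint_pos': [-0.5148, 0.0065, 2.0198, 0.0, 1.1131, -0.3486]}
0.5037274319792576 -0.1040325282209423
side 0.006 5 j [0.082 0.082] k [-0.029  0.024]
side 0.012 12 j [-0.05   0.082] k [-0.026  0.012]
side 0.018 18 j [-0.057  0.052] k [-0.009  0.011]
side 0.024 20 j [-0.058  0.053] k [-0.004  0.011]
side 0.03 21 j [-0.058  0.049] k [-0.005  0.013]
side 0.036 22 j [-0.058  0.053] k [-0.005  0.011]
side 0.042 21 j [-0.058  0.053] k [-0.004  0.012]
side 0.048 15 j [-0.062  0.055] k [0.005 0.014]
side 0.054 36 j [-0.072  0.068] k [0.004 0.015]
side 0.06 92 j [-0.076  0.072] k [-0.013  0.015]
side 0.066 54 j [-0.075  0.068] k [-0.016  0.016]
side 0.072 96 j [-0.075  0.068] k [-0.016  0.018]
side 0.078 89 j [-0.074  0.068] k [-0.015  0.018]
side 0.084 64 j [-0.073  0.069] k [0.003 0.02 ]
side 0.09 77 j [-0.072  0.066] k [-0.001  0.02 ]
side 0.096 94 j [-0.07   0.064] k [0.001 0.02 ]
side 0.102 125 j [-0.07   0.066] k [-0.002  0.021]
side 0.108 128 j [-0.069  0.064] k [-0.013  0.014]
side 0.114 74 j [-0.068  0.064] k [-0.013  0.013]
side 0.12 5 j [-0.037  0.031] k [0.007 0.013]
side 0.126 23 j [-0.039  0.032] k [0.004 0.03 ]
side 0.132 29 j [-0.038  0.033] k [0.007 0.029]
side 0.138 23 j [-0.039  0.033] k [-0.001  0.03 ]
```

View pics/pair11.png

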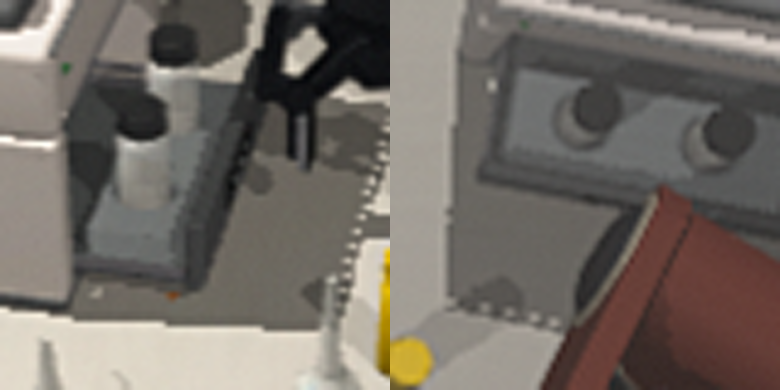

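play_rows(deltas=[[[0,0,-0.015],0],[[0,0,-0.027],0],[[0,0,-0.034],0],[[0,0,-0.038],0],[[0,0,-0.038],0]])

```text
time: 24.72
tool_pos: [0.4784, -0.1854, -0.0091]
tool_rot: [-0.0, 0.764, 0.646, -0.0]
contact_force: [0.6, 0.9, -0.5]
gripper_width: 1.003
```

play_rows(deltas=[[[0,0,-0.001],0],[[0,0,-0.002],0],[[0,0,-0.002],0]])

```text
time: 25.1
tool_pos: [0.4786, -0.1855, -0.0106]
tool_rot: [0.0, 0.764, 0.646, 0.0]
contact_force: [0.4, 0.8, -0.9]
gripper_width: 1.001
```

play_rows(deltas=[[[0.004,-0.0007,0],0],[[0.009,-0.0015,0],0],[[0.015,-0.0025,0],0],[[0.02,-0.0033,0],0],[[0.024,-0.004,0],0]])

```text
time: 25.72
tool_pos: [0.5023, -0.1893, -0.0111]
tool_rot: [-0.001, 0.764, 0.646, -0.0]
contact_force: [-4.2, -0.0, 0.8]
gripper_width: 0.997
```

```bash
python3 snap.py 12 318 120 405 210 40
```

```text
{'time': 25.825, 'tool_pos': [0.5028, -0.1895, -0.0109], 'tool_rot': [-0.0001, 0.7636, 0.6457, -0.0001], 'contact_force': [-3.2313, 0.745, -0.6091], 'gripper_width': 1.0, 'joint_pos': [-0.499, 0.1304, 1.9732, -0.0, 1.0383, -0.3321]}
```

View pics/pair12.png

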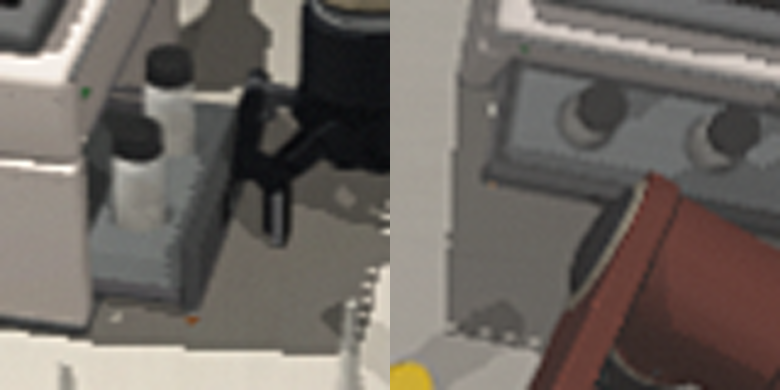

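play_rows(deltas=[[[0.007,-0.0012,0],0],[[0.015,-0.0025,0],0],[[0.023,-0.0039,0],0],[[0.03,-0.005,0],0],[[0.036,-0.006,0],0]])

```text
time: 26.45
tool_pos: [0.5378, -0.1951, -0.0113]
tool_rot: [-0.001, 0.764, 0.646, -0.001]
contact_force: [-5.6, 0.9, 1.2]
gripper_width: 0.999
```

```bash
python3 snap.py 13 312 112 405 200 40; python3 - <<'E'
from h import *
for n in("side","top"):
    P=pts(n,np.load(n+"13.npy"));X=np.array([.9862,-.1656]);Y=np.array([.1656,.9862]);lx=P[...,:2]@X;ly=P[...,:2]@Y
    m=(P[...,2]>.053)&(P[...,2]<.059)&(lx>.58)&(lx<.68)&(ly<-.012)&(ly>-.08)
    print(n,m.sum(),np.percentile(lx[m],[2,10,50,90]).round(4))
E
```

```text
{'time': 26.55, 'tool_pos': [0.5384, -0.1953, -0.0111], 'tool_rot': [-0.0005, 0.7636, 0.6457, -0.0002], 'contact_force': [-3.542, 0.5503, 0.9494], 'gripper_width': 1.0036, 'joint_pos': [-0.4779, 0.2059, 1.8867, 0.0, 1.0499, -0.3111]}
side 64 [0.6369 0.6374 0.6418 0.6465]
top 55 [0.6351 0.6365 0.6393 0.6442]
```

View pics/pair13.png

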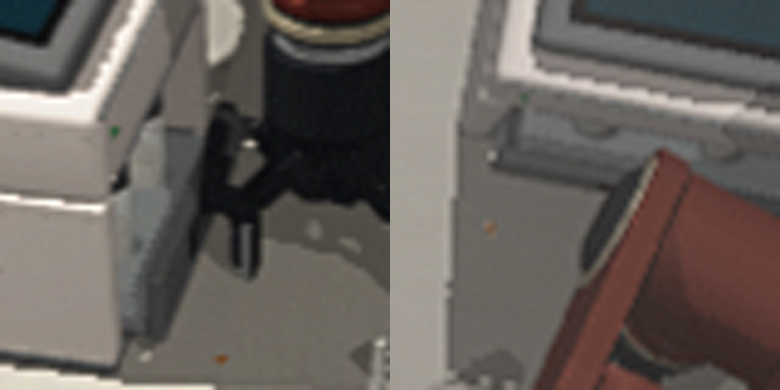

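play_rows(deltas=[[[0.006,-0.001,0],0],[[0.012,-0.002,0],0],[[0.018,-0.003,0],0],[[0.022,-0.0037,0],0],[[0.022,-0.0037,0],0]])

```text
time: 27.18
tool_pos: [0.5599, -0.1989, -0.0112]
tool_rot: [-0.001, 0.764, 0.646, -0.0]
contact_force: [-5.0, 0.6, 0.0]
gripper_width: 0.999
```

play_rows(deltas=[[[0.002,-0.0003,0],0],[[0.004,-0.0007,0],0],[[0.005,-0.0008,0],0],[[0.005,-0.0008,0],0]])

```text
time: 27.68
tool_pos: [0.5649, -0.1997, -0.0112]
tool_rot: [-0.001, 0.764, 0.646, -0.0]
contact_force: [-4.0, 1.0, -1.1]
gripper_width: 1.0
```

play_rows(deltas=[[[0.001,-0.0002,0],0],[[0.0015,-0.0002,0],0],[[0.0015,-0.0002,0],0]])

```text
time: 28.05
tool_pos: [0.5663, -0.1999, -0.0112]
tool_rot: [-0.001, 0.764, 0.646, -0.0]
contact_force: [-5.5, 0.9, -0.7]
gripper_width: 0.997
```

play_rows(deltas=[[[0.001,-0.0002,0],0],[[0.0015,-0.0002,0],0],[[0.0015,-0.0002,0],0]])

```text
time: 28.42
tool_pos: [0.5675, -0.2001, -0.0111]
tool_rot: [-0.001, 0.764, 0.646, -0.001]
contact_force: [-7.3, 1.5, 0.7]
gripper_width: 0.998
```

play_rows(deltas=[[[0.001,-0.0002,0],0],[[0.001,-0.0002,0],0],[[0.001,-0.0002,0],0]])

```text
time: 28.8
tool_pos: [0.5674, -0.2, -0.0112]
tool_rot: [-0.002, 0.764, 0.646, -0.001]
contact_force: [-12.8, 3.1, 4.7]
gripper_width: 0.997
```

play_rows(deltas=[[[0.001,-0.0002,0],0],[[0.001,-0.0002,0],0]])

```text
time: 29.05
tool_pos: [0.5673, -0.2, -0.0115]
tool_rot: [-0.003, 0.764, 0.646, -0.002]
contact_force: [-17.1, 2.8, 5.8]
gripper_width: 1.002
```

play_rows(deltas=[[[-0.002,0.0003,0],0],[[-0.006,0.001,0],0],[[-0.012,0.002,0],0],[[-0.02,0.0033,0],0],[[-0.03,0.005,0],0]])

```text
time: 29.68
tool_pos: [0.5413, -0.1963, -0.0096]
tool_rot: [0.001, 0.764, 0.646, 0.001]
contact_force: [-0.2, -0.3, -0.0]
gripper_width: 0.999
```

play_rows(deltas=[[[-0.03,0.005,0],0],[[-0.07,0.012,0.02],0],[[-0.1,0.017,0.06],0],[[-0.12,0.02,0.11],0],[[-0.14,0.023,0.16],0]])

```text
time: 30.3
tool_pos: [0.3997, -0.1726, 0.151]
tool_rot: [0.001, 0.764, 0.646, 0.0]
contact_force: [0.4, -1.0, -0.3]
gripper_width: 0.996
```

```bash
cat > fin.py <<'E'
from h import *
import sys
t=sys.argv[1]
for n in("side","top"):
    P=pts(n,np.load(n+t+".npy"));X=np.array([.9862,-.1656]);Y=np.array([.1656,.9862]);lx=P[...,:2]@X;ly=P[...,:2]@Y
    for z0,z1 in((.053,.059),(.02,.05)):
        m=(P[...,2]>z0)&(P[...,2]<z1)&(lx>.58)&(lx<.68)&(ly<-.02)&(ly>-.19)
        if m.sum()>3: print(n,z0,m.sum(),np.percentile(lx[m],[2,10,50,90]).round(4))
    a,b=np.array(np.load(n+"0.npy")),np.load(n+t+".npy")
    P0=pts(n,a)
    for nm,c,h in(("red",(.485,.197),.086),("spout",(.505,.115),.19),("blue",(.555,.372),.19),("collar",(.62,.165),.19),("dark",(.585,.257),.129)):
        r=[]
        for Q in(P0,P):
            m=(np.hypot(Q[...,0]-c[0],Q[...,1]-c[1])<.04)&(Q[...,2]>.03);q=Q[m];r+= [np.median(q,0).round(3).tolist()]
        print(" ",n,nm,r)
E
python3 snap.py 14 312 112 405 200 45; python3 fin.py 14
```

```text
{'time': 30.4, 'tool_pos': [0.4029, -0.1748, 0.1567], 'tool_rot': [0.007, 0.7638, 0.6454, 0.0021], 'contact_force': [0.9392, -1.2134, 0.6695], 'gripper_width': 0.9988, 'joint_pos': [-0.5792, -0.3739, 2.1168, 0.0, 1.384, -0.4116]}
side 0.053 119 [0.6572 0.658  0.6617 0.6657]
side 0.02 180 [0.656  0.6565 0.6577 0.6771]
  side red [[0.488, 0.203, 0.067], [0.488, 0.203, 0.067]]
  side spout [[0.51, 0.126, 0.101], [0.51, 0.126, 0.101]]
  side blue [[0.561, 0.386, 0.109], [0.561, 0.386, 0.109]]
  side collar [[0.625, 0.175, 0.118], [0.625, 0.174, 0.118]]
  side dark [[0.591, 0.265, 0.091], [0.591, 0.266, 0.091]]
top 0.053 133 [0.6549 0.6559 0.6599 0.664 ]
top 0.02 210 [0.6537 0.6544 0.6563 0.6717]
  top red [[0.484, 0.196, 0.072], [0.484, 0.196, 0.072]]
  top spout [[0.503, 0.113, 0.133], [0.503, 0.113, 0.129]]
  top blue [[0.554, 0.365, 0.121], [0.554, 0.365, 0.121]]
  top collar [[0.616, 0.157, 0.146], [0.615, 0.157, 0.146]]
  top dark [[0.583, 0.249, 0.107], [0.582, 0.249, 0.114]]
```

View pics/pair14.png

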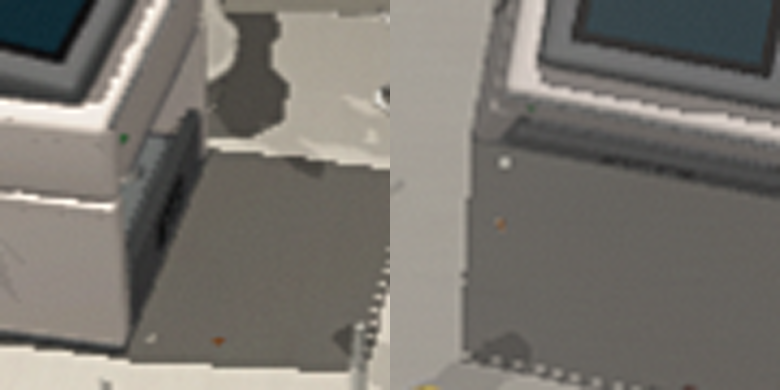

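play_rows(deltas=[[[0,0,0.05],0],[[0,0,0.05],0],[[0,0,0.05],0],[[0,0,0.05],0],[[0,0,0.05],0]])

```text
time: 31.02
tool_pos: [0.4, -0.1724, 0.1978]
tool_rot: [-0.001, 0.764, 0.646, -0.0]
contact_force: [0.5, 0.4, 0.0]
gripper_width: 0.998
```

```bash
python3 snap.py 15 312 112 405 200 45; python3 fin.py 15 | grep 0.053; python3 - <<'E'
from h import *
P=pts("side",np.load("side15.npy"));X=np.array([.9862,-.1656]);Y=np.array([.1656,.9862]);lx=P[...,:2]@X;ly=P[...,:2]@Y
m=(lx>.662)&(lx<.76)&(ly<-.01)&(ly>-.2)&(P[...,2]>.06)&(P[...,2]<.112);print("inside pts",m.sum(),np.c_[lx[m],ly[m],P[m][:,2]].round(3)[::max(1,m.sum()//12)].tolist())
E
```

```text
{'time': 31.125, 'tool_pos': [0.4003, -0.1726, 0.1984], 'tool_rot': [-0.0007, 0.7636, 0.6457, -0.0002], 'contact_force': [-0.2617, 0.0707, -0.3534], 'gripper_width': 0.9999, 'joint_pos': [-0.5782, -0.4062, 2.0697, 0.0, 1.4796, -0.4112]}
side 0.053 118 [0.6573 0.6579 0.6618 0.6661]
top 0.053 128 [0.6547 0.6557 0.6598 0.6641]
inside pts 12 [[0.664, -0.199, 0.103], [0.664, -0.199, 0.094], [0.668, -0.2, 0.083], [0.67, -0.198, 0.08], [0.666, -0.194, 0.083], [0.67, -0.199, 0.077], [0.668, -0.2, 0.073], [0.667, -0.196, 0.072], [0.679, -0.198, 0.066], [0.673, -0.198, 0.067], [0.671, -0.199, 0.063], [0.664, -0.088, 0.061]]
```

View pics/side15.png

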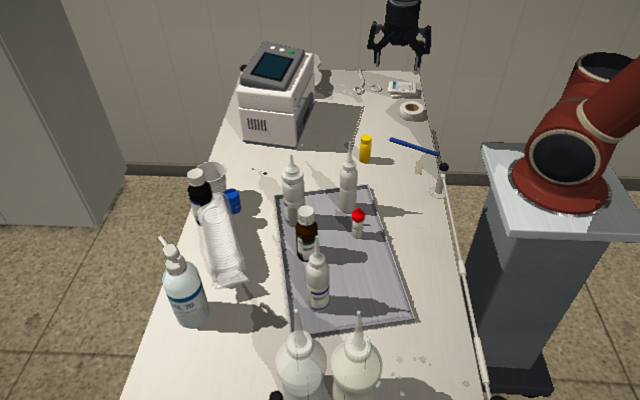

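The side view shows the tray flush with the reader at about (300,120). The five other bottles and the yellow look-alike at (366,148) are standing in place, and the gripper is well clear. I'm handing the job in.

```bash
python3 -c "
from plant import ticket
print(ticket.job_done())"
```

```text
the job is handed in; nothing more can be done
None
```

The reader is loaded: both dark-capped vials stand in their wells and the tray is latched in. The job is handed in; no verdict was reported.

**Placing the vials:** The moves can't tilt the gripper, so I gripped each vial high and lowered it upright into its well. Before the push, both caps measured about 0.094 m high, as expected for a seated vial. Each vial was within about 2 mm of its well's centre.

**Pushing the tray:** I pushed it in with the front of the fully open gripper until it hit the stop at about 17 N. I then backed off with nothing touching it. The panel sat 71 mm in from its out position and read the same 0.7 s later, so the catch is holding.

**Other bottles:** The camera readings before and after agree to within a millimetre or so for all five. Two heights from the top camera differed by 4 to 7 mm (spout and dark bottles), but their positions didn't change.

**Not checked:** Once the tray was in, the vials were hidden, so I couldn't confirm they stayed upright through the push. They stood upright in the last pictures that showed them, with the tray about 50 mm in. The two cameras disagreed by about 2 mm throughout, which is within their calibration.

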